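Fit the retaining ring over the gear of the rolling mill with circlip pliers

TASK

Hold the drive gear on its shaft again: take the blue-handled circlip pliers out of their leaning stand, open the loose retaining ring by its two eyes with the plier tips, slide it over the shaft end down onto the bronze collar and let it close fully into the groove there. Touch the ring with the pliers only, put the pliers back in their stand as they stood, and leave the other things on the bench where they are.

Things in the scene. Friction and masses are not known exactly. Their poses are not given: they have to be found in the camera images.
- snap_pliers: circlip pliers, 140 mm long, 0.12 kg, blue grips. They stand nose down in the stand, leaning 30 degrees. Origin on the pivot; z runs from tips to handles, y from handle to handle, x is the pivot's axis. The body is the +y lever; squeezing turns it about x by half of joint pliers_lever. Shoulders below the pivot (44 x 20 mm, underside z = -6 mm) carry them; the nose is 28 mm wide, 14 mm deep
- pliers_grip (a point): best grasp point: midway between the handles, 52 mm above the pivot. There the handles measure 62 mm over their outer faces (+-y) at rest, 28 mm fully squeezed; faces 21 mm wide in x. Grips end 23 mm higher. Finger guards stick out to y = +-37 mm 21 to 26 mm below. A spring spreads the handles: 9 N at rest, 11 N squeezed, 17 N with the ring on; squeezed 2 to 4 mm they carry well, tips nearly shut
- pliers_tips (a point): midway between the two flat tip shoulders (14 mm in x, 8 mm in y), 60 mm below the pivot, 112 mm below pliers_grip. From each shoulder a pin sticks out 8 mm downwards, flared to 5.2 mm at its end. They stand at y = +-10 mm at rest and +-27.5 mm fully squeezed (1.2 mm of opening for each mm of squeeze); squeezed, they lean outwards and hold the ring if the shoulders were pressed down on the eyes. Squeezing lowers the tips by 1 mm
- pliers_lever (a joint): angle between the two levers of the pliers: 0 at rest (tips shut, handles apart), 0.61 rad when squeezed to the stop (tips fully open)
- pliers_stand: beech stand screwed to the bench, base 104 x 100 mm, 78 mm high, with a slot through its leaning block. Origin at the centre of its underside; the pliers' handles lean towards its -x side, 30 degrees from vertical, and the handles lie apart along its y. The slot is 38 mm (y) wide; its other walls flare from 17 mm at the bottom to 28 mm at the mouth
- stand_seat (a point): where the pliers' pivot is when they stand in the stand: 15 mm to -x of the stand's origin, 72 mm above the bench; the slot's mouth is 6 mm below it along the slope
- circlip: dark retaining ring, 58 mm across, bore 46 mm, 8 mm thick, 0.08 kg, lying flat on the bench. Origin at the bore's centre on the underside of the closed ring; it opens at +x, where its ends carry round eyes (18 mm lugs, 11.2 mm holes); z is up. Fully opened its bore is 52 mm wide, the bore's centre lies 4 mm from the origin towards the eyes, and the eyes' line still crosses x at 33 mm
- circlip_arm_l (a joint): how far the +y arm of the ring is bent outwards: 0 closed, about 0.25 rad fully opened by the pliers; a spring closes it (5 N at the eye when open)
- circlip_arm_r (a joint): the same for the -y arm
- eye_l (a point): centre of the +y eye of the ring, on its upper face; when closed at x = 33, y = 11 mm from the ring's origin
- eye_r (a point): centre of the -y eye of the ring, on its upper face; when closed at x = 33, y = -11 mm from the ring's origin
- housing: green end housing of a rolling mill, 124 x 124 mm, fixed. On it a steel gear (110 mm across, top at 48 mm above the bench), a bronze collar (58 mm across, top at 56 mm) and an upright steel shaft, 49.4 mm thick from 66 to 77 mm, then tapering to 38 mm at its end at 88 mm. Directly above the collar the shaft has a groove 10 mm high, 45.2 mm thick inside. Origin at the centre of its underside
- groove (a point): centre of the shaft at the collar's top face, 56 mm above the bench, where the fitted ring's origin shall be
- bur_stand: bystander: round dark stand full of burs, 74 mm across, 92 mm high, origin under its centre
- parts_tin: bystander: flat round white tin, 42 mm across, 15 mm high
- red_pliers: bystander: red-handled pliers lying flat, 135 mm long
- hammer: bystander: chasing hammer lying flat, 220 mm long
- graver: bystander: graver with a wooden handle lying flat, 144 mm long
- polish_bar: bystander: two-coloured bar of polish, 96 x 34 x 32 mm
- pliers_pivot (a point): the pliers' pivot (same point as the origin of snap_pliers)
Mind the look-alikes: they are no part of the job. There is more than one size of the circlip; the one meant has the size given above.

How it is judged (in metres and radians):
On the way, in this order (a step that is already met when the one before it is completed fails the run):
1. the pliers are drawn out of their stand (distance between pliers_pivot and stand_seat above 0.08 m), for 0.1 s.
2. the ring is clear of the bench, opened on the plier tips (height (world z) of circlip above 0.025 m and contact force between snap_pliers and circlip above 0.5 N and value of joint each of circlip_arm_l, circlip_arm_r above 0.15 rad), for 0.2 s.
3. the ring has closed into the groove above the collar (horizontal distance between circlip and groove below 0.0035 m and z of circlip in the frame of groove between -0.003 and 0.003 m and angle between circlip's own z axis and vertical below 0.1 rad and value of joint each of circlip_arm_l, circlip_arm_r below 0.06 rad), for 0.2 s.
At the end, for the whole second after the job is handed in: The ring lies level on the collar, closed in the groove (centre within 3.5 mm of the shaft axis, 3 mm in height, 6 degrees; both arms under 0.06 rad); the pliers stand in their stand (pivot within 9 mm of the seat, leaning 20 to 40 degrees); all at rest (all of step 3 and distance between pliers_pivot and stand_seat below 0.009 m and angle between the z axis of snap_pliers and the z axis of pliers_stand, either way round between 0.35 and 0.7 rad and angle between the y axis of snap_pliers and the y axis of pliers_stand, either way round below 0.15 rad and linear speed of each of snap_pliers, circlip below 0.02 m/s); the robot touches nothing.
It fails at once if the ring is touched by the gripper's fingers instead of the pliers (contact force between the fingers and circlip above 1 N).
It fails at once if a bystander is moved by more than 3 cm (distance of any of bur_stand, parts_tin, red_pliers, hammer, graver, polish_bar from where it was at the start of the episode above 0.03 m).
It also fails if it takes over 61 s, if anything falls off the work surface, if the arm or the gripper's body presses on something with over 40 N, if the wrist force passes 120 N, or if a joint passes its speed limit or range.

ROBOT

A 6-joint arm with a two-finger parallel gripper is mounted at the origin on the work surface; the furniture and walls round the work are solid. World frame = base frame: x ahead of the robot, y to its left, z up, the work surface at z = 0. Lengths are in m, angles in degrees, forces in N, time in s.
With the tool pointing down it reaches from about 0.3 to 0.75 m from the base axis. Payload 8.5 kg.
Tool frame: the origin (TCP) lies at the very end of the fingers, on their centre line; the grasp point (between the pads) lies env.pinch_z behind it (env.pinch_z is the distance from the TCP to the grasp point, in m); z points along the fingers, y is the line along which they close (so a half turn about z gives the same grasp; the last joint's range is limited). The gripper opens to 85 mm and grips with 20 to 120 N. Pads are 22 mm wide; open, the fingers measure 114 mm over their backs; the gripper's body (76 mm by 85 mm) begins 54 mm behind the grasp point. The pads swing forward as they close: fully open they stand 13 mm farther back than shut.
Start: joints at [-82.007, 21.807, 74.336, -0, 83.858, -12.336], TCP at [0.191, -0.516, 0.201] pointing down, gripper open.
Joint ranges: [-178.18, 178.18], [-50.72, 133.34], [12.68, 142.11], [-81.47, 261.47], [9.98, 163.14], [-165.26, 165.26]. Speed limits (degrees/s): [136.94, 136.94, 180, 180, 180, 180].

INTERFACE

Orientations are given as a 3x3 rotation matrix whose columns are the frame's x, y, z axes.
In Python, from rig import telemetry, get_image, env gives the robot as it stands. The module is installed in compiled form; this text tells all that it offers.
- The arm moves only by the tool apply_moves, never from a script. Its argument "series" is a list of rows, each a list of 7 numbers: the shift along the tool's x, y, z in mm, then the turn, a rotation vector about the tool's x, y, z in degrees, then the opening, from 0 (shut) to 1 (fully open). A call has 1 to 12 rows; each row shifts and turns the commanded pose from where the row before left it, along the tool's axes as they then stand; what a row does not reach is not made up. A row lasts 1/8 s, in which the tool goes at most 62.5 mm and 10.7 degrees, less where a joint would pass 70% of its speed; a pose out of reach is approached as far as the arm can. A call with a gripper value outside its range is refused whole. The fingers move at their own pace and stop on an object; "grip_force" is the grip in N (left out, the last holds). Time passes only in rows, so rows that do not move let the fingers close. It gives the time, the measured TCP pose, the force, the opening and the grip force at its end, in the units of the state.
- telemetry.observe(): the state, without advancing time (a new reading comes with each control period).
- get_image(name): name is "scene" or "top"; returns a dict with "frame" (400x640x3 uint8, red, green, blue), "z_map" (400x640 float32, m along the optical axis (not along the pixel's ray), 0 where there is no reading), "vertical_fov" (degrees; the focal length in pixels is half the picture's height over the tangent of half this angle, whatever the lens; pixels are square), "cx", "cy" (the principal point, pixels), "eye" and "attitude" of the camera in the world. Camera axes: x right, y up, looking along -z (the intrinsics and any distortion apply to the point x, -y, -z); pixel columns grow to the right and rows downward; lengths in m; the calibration is good to about 2 mm. A picture is of the moment at which its call begins.
- env.close_job(): hands the job in; it is judged then, once.
The state is a dict: "time_s": time; "q": joint angles; "qvel": joint speeds; "joint_efforts": joint torques, N m; "position": TCP position; "tool_rot": TCP orientation; "ft_force": force on the tool from outside, world axes, zero at the start; "wrist_torque": the same for the moment, N m; "grip_width": finger opening in m; "gripper_force": force on a finger pad.
Only numpy, scipy, OpenCV 4.12 (cv2) and the standard library are available. Lean on these libraries where they do the work, as an engineer would, in place of code of your own. Each camera call takes 0.05 s, during which the arm holds its last target. There are 200 camera calls.

## Working session

There is one attempt and no reset: what is moved stays moved. The work goes in short steps, Python scripts to look and compute and a tool call to move; the robot and the scene stay as the last step left them, time stands still between calls to the robot, and variables do not carry over. Pictures are saved under pics/ and viewed, at most 10 in all, crops included, and the job is handed in when it is done.

Besides the shell and the picture viewer there is one more tool, called after "Request:" by a JSON object that holds its "name" and its "arguments", one argument or row to a line. apply_moves: Moves the arm, as the interface text tells. Its arguments: {"type":"object","properties":{"series":{"type":"array"},"grip_force":{"type":"number"}},"required":["series"]}

```bash
mkdir -p pics
cat > h.py <<'E'
import numpy as np, cv2
from rig import telemetry, get_image, env
def save(d,n,crop=None):
    im=d["frame"][:,:,::-1]
    if crop: 
        a,b,c,e=crop; im=im[b:e,a:c]; s=min(800/im.shape[1],600/im.shape[0]); im=cv2.resize(im,None,fx=s,fy=s,interpolation=cv2.INTER_CUBIC)
    cv2.imwrite("pics/"+n+".png",im)
def foc(d): return 200/np.tan(np.radians(d["vertical_fov"]/2))
def rays(d,uv):
    f=foc(d); uv=np.atleast_2d(np.float64(uv))
    K=np.array([[f,0,d["cx"]],[0,f,d["cy"]],[0,0,1.]])
    dist=np.array(d.get("distortion",np.zeros(5)),float)
    p=cv2.undistortPoints(uv.reshape(-1,1,2),K,dist).reshape(-1,2)
    c=np.c_[p[:,0],-p[:,1],-np.ones(len(p))]
    return c@np.array(d["attitude"]).T
def onplane(d,uv,z):
    r=rays(d,uv); e=np.array(d["eye"]); return e+r*((z-e[2])/r[:,2])[:,None]
def bydepth(d,uv):
    uv=np.atleast_2d(uv).astype(int); z=d["z_map"][uv[:,1],uv[:,0]]
    return np.array(d["eye"])+rays(d,uv)*z[:,None], z
def cloud(d):
    v,u=np.mgrid[:400,:640]; P,z=bydepth(d,np.c_[u.ravel(),v.ravel()]); P[z==0]=np.nan
    return P.reshape(400,640,3)
E
python3 - <<'E'
from h import *
for n in("scene","top"):
    d=get_image(n); save(d,n,(0,0,640,400)); print(n,{k:(np.round(v,4).tolist() if not isinstance(v,str) else v) for k,v in d.items() if k not in("frame","z_map")}, (d["z_map"]==0).mean())
print(env.pinch_z, [x for x in dir(env) if x[0]!='_']); print(telemetry.observe())
E
```

```text
scene {'vertical_fov': 51.3568, 'cx': 315.5122, 'cy': 194.5249, 'eye': [-0.1091, 0.4986, 0.8344], 'attitude': [[-0.6248, 0.5716, -0.5319], [-0.7807, -0.4469, 0.4368], [0.012, 0.6881, 0.7255]]} 0.1200859375
top {'vertical_fov': 48.68, 'cx': 323.9256, 'cy': 203.0302, 'eye': [0.3912, 0.061, 1.0901], 'attitude': [[-0.0155, 0.9995, -0.0291], [-0.9998, -0.0158, -0.0115], [-0.0119, 0.0289, 0.9995]]} 0.00426171875
0.0187 ['MotionError', 'close_job', 'pinch_z']
{'time_s': 0.1, 'q': array([-8.20078554e+01,  2.18372743e+01,  7.43768452e+01,  1.89781338e-04,
        8.38574881e+01, -1.23342784e+01]), 'qvel': array([ 0.01828016, -0.10135057, -0.1420899 , -0.06856528,  0.10868173,
        0.0214288 ]), 'joint_efforts': array([ 3.89838693e-03, -4.49221838e+01, -2.31656706e+01, -1.92892626e-04,
        3.63961837e-03, -1.67580833e-05]), 'position': array([ 0.191025  , -0.5154634 ,  0.20079317]), 'tool_rot': array([[ 9.37728986e-01,  3.47367700e-01, -1.70506154e-04],
       [ 3.47367637e-01, -9.37728208e-01,  1.23810881e-03],
       [ 2.70190580e-04, -1.22023884e-03, -9.99999219e-01]]), 'ft_force': array([-0.23148696,  0.34221434,  0.2875666 ]), 'wrist_torque': array([ 0.00466393, -0.01335967, -0.03687567]), 'gripper_force': 0.0, 'grip_width': 0.08577699709220458}
```

View pics/top.png

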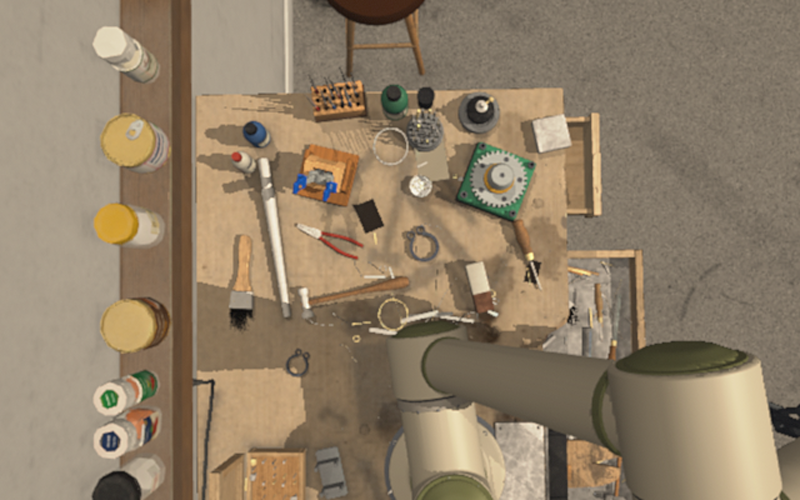

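View pics/scene.png

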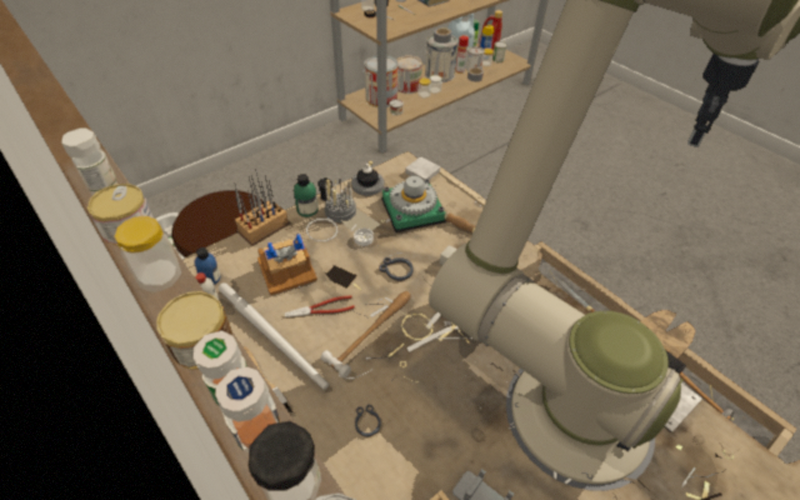

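The top view shows the stand with blue pliers at about (262,140) native px, the large ring at (338,195), and the housing at (397,144). The small look-alike ring is at (238,290). In the scene view the stand is near (228,208) native px.

Run:
```python
from h import *
d=get_image("top"); im=d["frame"]; C=cloud(d); hsv=cv2.cvtColor(im,cv2.COLOR_RGB2HSV)
np.savez("top0",im=im,C=C)
bx=lambda a,b,c,e:(slice(b,e),slice(a,c))
# bench height
print("bench",np.nanmedian(C[200:240,300:325,2]))
# housing
s=bx(360,110,435,180); P=C[s]; 
m=P[...,2]>0.080; print("shaft",m.sum(),P[m].mean(0),P[m].min(0),P[m].max(0))
m=(np.abs(P[...,2]-0.048)<0.004); q=P[m]; print("gear",m.sum(),(q.min(0)+q.max(0))/2,np.ptp(q,axis=0),cv2.minEnclosingCircle(np.float32(q[:,:2])))
# pliers blue
s=bx(225,105,295,170); h=hsv[s]; P=C[s]
m=(h[...,0]>100)&(h[...,0]<130)&(h[...,1]>120)&(h[...,2]>60)
n,l,st,ce=cv2.connectedComponentsWithStats(m.astype(np.uint8))
for i in range(1,n):
    if st[i,4]>8: q=P[l==i]; print("blue",st[i],np.nanmedian(q,0),np.nanmin(q,0),np.nanmax(q,0))
z=P[...,2]; m=(z>0.01)&(z<0.03); q=P[m]; print("base?",m.sum(),cv2.minAreaRect(np.float32(q[:,:2])))
h0=hsv[s]; m=(h0[...,0]<25)&(h0[...,1]>110)
q=P[m&(z>0.008)&(z<0.1)];
for lo,hi in((.008,.025),(.025,.06),(.06,.09)):
    q=P[(z>lo)&(z<hi)]; print(lo,len(q),q.mean(0),cv2.minAreaRect(np.float32(q[:,:2])))
# ring
s=bx(315,172,362,218); g=im[s].max(-1); m=(g<85).astype(np.uint8); 
print("\n".join("".join("#" if x else "." for x in r) for r in m))
save(d,"t_ring",(225,100,425,225)); 
sc=get_image("scene"); save(sc,"s_stand",(190,170,350,270))
```

```text
bench -0.0008870783404821836
shaft 300 [ 0.55987266 -0.10354405  0.086085  ] [ 0.53848812 -0.12647624  0.08001145] [ 0.58276623 -0.08106224  0.0913034 ]
gear 947 [ 0.56092357 -0.10416543  0.048007  ] [0.10518624 0.10455596 0.0079749 ] ((0.5604076981544495, -0.10445252805948257), 0.0540953204035759)
blue [10 34 10 16 91] [0.54893575 0.25740153 0.11847033] [0.5286796  0.24888497 0.05472828] [0.57547874 0.27080316 0.14297621]
blue [34 41 10 15 82] [0.53646119 0.20589709 0.11718508] [0.51466941 0.19604799 0.09279581] [0.55047727 0.21213555 0.14057001]
base? 513 ((0.5755510330200195, 0.21433177590370178), (0.11808042228221893, 0.10795626789331436), 76.18251037597656)
0.008 671 [0.57806192 0.21663342 0.01154598] ((0.5755555629730225, 0.2143319696187973), (0.11810760945081711, 0.10793217271566391), 76.16604614257812)
0.025 385 [0.57727752 0.21274393 0.05195916] ((0.569989800453186, 0.2176111787557602), (0.10819917172193527, 0.08057606220245361), 75.77442932128906)
0.06 484 [0.57538811 0.22335851 0.07415814] ((0.5729599595069885, 0.22543127834796906), (0.07306943088769913, 0.0485695935785770
[... 1529 characters left out ...]
............................
...............................................
...............................................
...............................................
...............................................
...............................................
...............................................
...............................................
...............................................
...............................................
...............................................
...............................................
...............................................
...............................................
...............................................
```

View pics/t_ring.png

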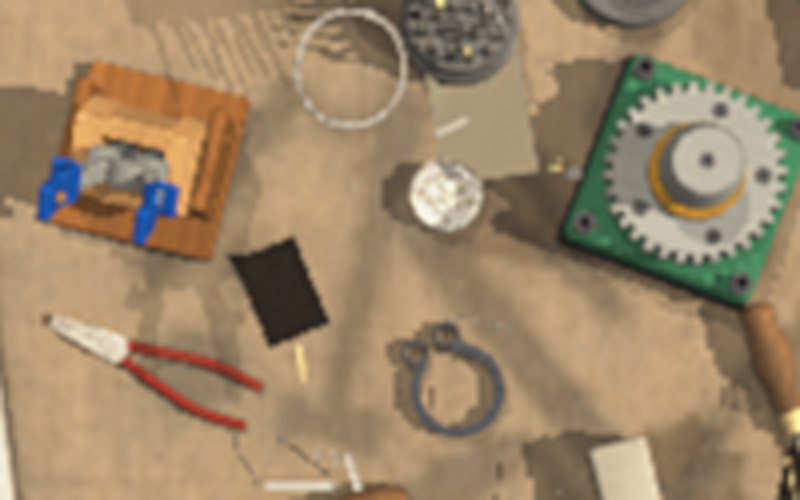

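View pics/s_stand.png

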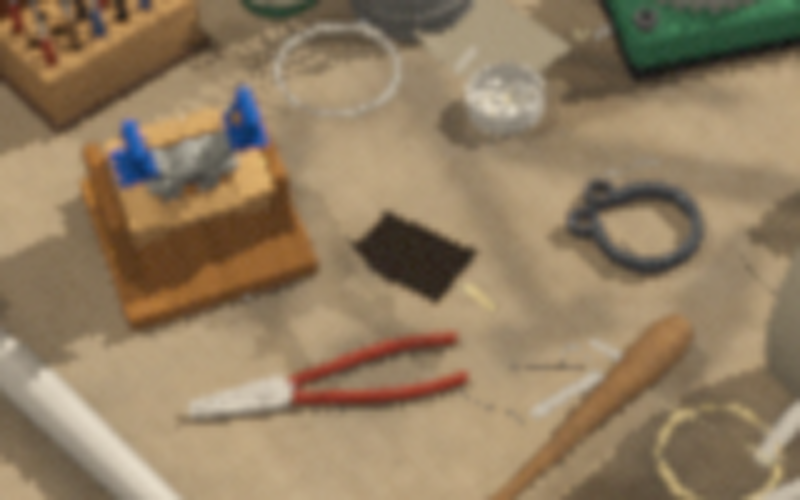

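Top crop (4x, origin (225,100)): stand base corners are at about (92,62), (248,97), (213,258) and (58,225). The ring bore is at (458,388), with its eyes at (413,350) and (446,334), pointing up-left. The shaft end is at (707,160). The scene crop shows the pliers upright in the leaning stand, with handles towards the robot.

```bash
cat >> h.py <<'E'
from scipy.spatial.transform import Rotation as Ro
def plan(R0,p0,R1,p1):
    """translation first (constant tool axes), then turn about TCP"""
    t=R0.T@(p1-p0)*1000; rv=np.degrees(Ro.from_matrix(R0.T@R1).as_rotvec())
    print("shift mm",t.round(1),"|",np.linalg.norm(t).round(1)," turn deg",rv.round(2),"|",np.linalg.norm(rv).round(1))
def ringmask(d):
    im=d["frame"].astype(int); return ((im[...,0]-im[...,2]<22)&(im.max(-1)<125)).astype(np.uint8)
E
python3 - <<'E'
from h import *
t=get_image("top"); s=get_image("scene")
# stand base by hue in both views
for d,(a,b,c,e) in((t,(228,105,292,170)),(s,(200,185,258,240))):
    h=cv2.cvtColor(d["frame"],cv2.COLOR_RGB2HSV)[b:e,a:c]
    m=((h[...,0]<16)&(h[...,1]>140)&(h[...,2]>80)).astype(np.uint8)
    n,l,st,ce=cv2.connectedComponentsWithStats(m); i=1+st[1:,4].argmax(); v,u=np.nonzero(l==i)
    for z in(.008,.014):
        q=onplane(d,np.c_[u+a,v+b],z)[:,:2]; print("base",z,len(u),cv2.minAreaRect(np.float32(q*1000)))
# ring circle + eyes
for d,(a,b,c,e) in((t,(315,172,360,220)),(s,(300,195,340,230))):
    m=ringmask(d)[b:e,a:c]; print("\n".join("".join("#" if x else "." for x in r) for r in m))
print("crop pts", onplane(t,[(339.5,197),(328.25,187.5),(336.5,183.5)],.008).round(4).tolist())
# scene crop scale 5 origin (190,170): ring bore (648,222), eyes (582,224),(600,190)
print("scene pts", onplane(s,[(190+650/5,170+228/5),(190+582/5,170+222/5),(190+600/5,170+188/5)],.008).round(4).tolist())
C=cloud(s); P=C[140:185,300:370]; m=P[...,2]>.08; 
if m.any(): print("shaft scene",m.sum(),P[m].mean(0),P[m].min(0),P[m].max(0))
E
```

```text
base 0.008 878 ((581.6317138671875, 225.45458984375), (105.68236541748047, 102.95121765136719), 75.72593688964844)
base 0.014 878 ((580.5755004882812, 224.5426788330078), (105.09636688232422, 102.38035583496094), 75.72594451904297)
base 0.008 769 ((589.224609375, 219.5577392578125), (101.77287292480469, 132.4481658935547), 74.60098266601562)
base 0.014 769 ((584.1544799804688, 221.58401489257812), (101.03394317626953, 131.48648071289062), 74.60089874267578)
.............................................
.............................................
.............................................
.............................................
.............................................
.............................................
.............................................
.............................................
.............................................
...................#####.....................
..................###..#.....................
..................#....#.....................
..................#.....#....................
.............###...#...##...............
[... 2603 characters left out ...]
...####..........####...........
............######....######............
.............#############..............
...............#########................
.................#####..................
........................................
........................................
........................................
........................................
........................................
crop pts [[0.4368, 0.0351, 0.008], [0.4605, 0.0622, 0.008], [0.47, 0.0419, 0.008]]
scene pts [[0.4303, 0.0393, 0.008], [0.4554, 0.0647, 0.008], [0.4684, 0.0426, 0.008]]
shaft scene 147 [ 0.55733965 -0.10143495  0.08638436] [ 0.53817445 -0.12344937  0.08058228] [ 0.58169526 -0.08240603  0.09163502]
```

```bash
cat >> h.py <<'E'
yaw=np.radians(-14.3); xs=np.array([np.cos(yaw),np.sin(yaw),0]); ys=np.array([-xs[1],xs[0],0])
pz=-.5*xs+np.array([0,0,np.sqrt(.75)]); seat=np.array([.5815,.2245,.072])-.015*xs
Rg=np.c_[np.cross(-ys,-pz),-ys,-pz]
def tcp_grip(a=.055): return seat+(a-env.pinch_z)*pz
E
python3 - <<'E'
from h import *
o=telemetry.observe(); p=o["position"];R=o["tool_rot"]
print(tcp_grip(), Rg.round(3).tolist())
pre=tcp_grip()+.09*pz; print(pre)
plan(R,p,Rg,pre)
u=p+[0,0,.15]; plan(R,u,Rg,pre)
E
```

```text
[0.54937713 0.23268802 0.10343672] [[0.839, -0.247, 0.485], [-0.214, -0.969, -0.123], [0.5, -0.0, -0.866]]
[0.50577142 0.24380297 0.18137901]
shift mm [ 558.9 -602.8   20.1] | 822.3  turn deg [-9.09 29.08 33.82] | 45.5
shift mm [ 558.9 -602.7  170.1] | 839.4  turn deg [-9.09 29.08 33.82] | 45.5
```

Request:
{"name": "apply_moves", "arguments": {
  "series": [
    [0,0,-50,0,0,0,1],
    [0,0,-50,0,0,0,1],
    [46,-50,0,0,0,0,1],
    [46,-50,0,0,0,0,1],
    [46,-50,0,0,0,0,1],
    [46,-50,0,0,0,0,1],
    [46,-50,0,0,0,0,1],
    [46,-50,0,0,0,0,1],
    [46,-50,0,0,0,0,1],
    [46,-50,0,0,0,0,1]
  ],
  "grip_force": 40
}}

```text
time_s: 1.55
position: [0.381, -0.0511, 0.3016]
tool_rot: [[0.938, 0.347, 0.001], [0.347, -0.938, -0.0], [0.001, 0.001, -1.0]]
ft_force: [-0.3, -0.1, -1.1]
grip_width: 0.0854
gripper_force: 0.0
```

Request:
{"name": "apply_moves", "arguments": {
  "series": [
    [46,-50,0,0,0,0,1],
    [46,-50,0,0,0,0,1],
    [46,-50,0,0,0,0,1],
    [46,-50,0,0,0,0,1],
    [0,0,0,-1.82,5.82,6.76,1],
    [0,0,0,-1.82,5.82,6.76,1],
    [0,0,0,-1.82,5.82,6.76,1],
    [0,0,0,-1.82,5.82,6.76,1],
    [0,0,0,-1.82,5.82,6.76,1]
  ]
}}

```text
time_s: 2.68
position: [0.4753, 0.1781, 0.3017]
tool_rot: [[0.836, -0.25, 0.488], [-0.217, -0.968, -0.125], [0.504, -0.001, -0.864]]
ft_force: [0.4, -0.1, -0.4]
grip_width: 0.0855
gripper_force: 0.0
```

```bash
cat > s.py <<'E'
from h import *
o=telemetry.observe(); p=o["position"];R=o["tool_rot"]
print(o["time_s"],p.round(4),o["q"].round(1),o["ft_force"].round(2),o["grip_width"].round(4))
E
python3 - <<'E'
from s import *
plan(R,p,Rg,tcp_grip()+.06*pz)
E
```

```text
Traceback (most recent call last):
  File "s.py", line 3, in <module>
    print(o["time_s"],p.round(4),o["q"].round(1),o["ft_force"].round(2),o["grip_width"].round(4))
                                                                        ^^^^^^^^^^^^^^^^^^^^^
AttributeError: 'float' object has no attribute 'round'
```

```bash
sed -i 's/o\["grip_width"\].round(4)/round(o["grip_width"],4)/' s.py
python3 - <<'E'
from s import *
plan(R,p,Rg,tcp_grip()+.06*pz)
s=get_image("scene"); save(s,"s2",(190,150,350,270))
C=cloud(s); h=cv2.cvtColor(s["frame"],cv2.COLOR_RGB2HSV)[175:215,205:250]; P=C[175:215,205:250]
m=((h[...,0]>100)&(h[...,0]<130)&(h[...,1]>120)&(h[...,2]>60)).astype(np.uint8)
n,l,st,ce=cv2.connectedComponentsWithStats(m)
for i in range(1,n):
    if st[i,4]>8:
        q=P[l==i]; b=np.c_[(q-seat)@np.cross(ys,pz),(q-seat)@ys,(q-seat)@pz]*1000; print(st[i],np.nanpercentile(b,[5,50,95],axis=0).round(1).tolist())
z=np.load("top0.npz"); C=z["C"][105:170,225:295]; h=cv2.cvtColor(z["im"],cv2.COLOR_RGB2HSV)[105:170,225:295]
m=((h[...,0]>100)&(h[...,0]<130)&(h[...,1]>120)&(h[...,2]>60)).astype(np.uint8)
n,l,st,ce=cv2.connectedComponentsWithStats(m)
for i in range(1,n):
    if st[i,4]>8:
        q=C[l==i]; b=np.c_[(q-seat)@np.cross(ys,pz),(q-seat)@ys,(q-seat)@pz]*1000; print(st[i],np.nanpercentile(b,[5,50,95],axis=0).round(1).tolist())
E
```

```text
2.675 [0.4753 0.1781 0.3017] [ 15.4   3.5  88.6 -16.4  62.  124.3] [ 0.41 -0.09 -0.37] 0.0855
shift mm [-49.5 -71.1 140.6] | 165.1  turn deg [ 0.03 -0.25 -0.21] | 0.3
[31 13  7 11 46] [[-12.7, -31.7, 35.6], [-8.1, -26.1, 67.3], [2.2, -20.9, 76.7]]
[ 8 20  8 12 50] [[-12.7, 21.3, 30.0], [-7.5, 27.0, 63.2], [2.8, 31.9, 76.4]]
[10 34 10 16 91] [[-8.8, 17.7, 30.8], [2.9, 22.8, 50.5], [7.5, 31.1, 76.5]]
[34 41 10 15 82] [[-9.0, -36.5, 29.6], [1.9, -30.6, 50.7], [7.4, -24.7, 76.7]]
```

View pics/s2.png

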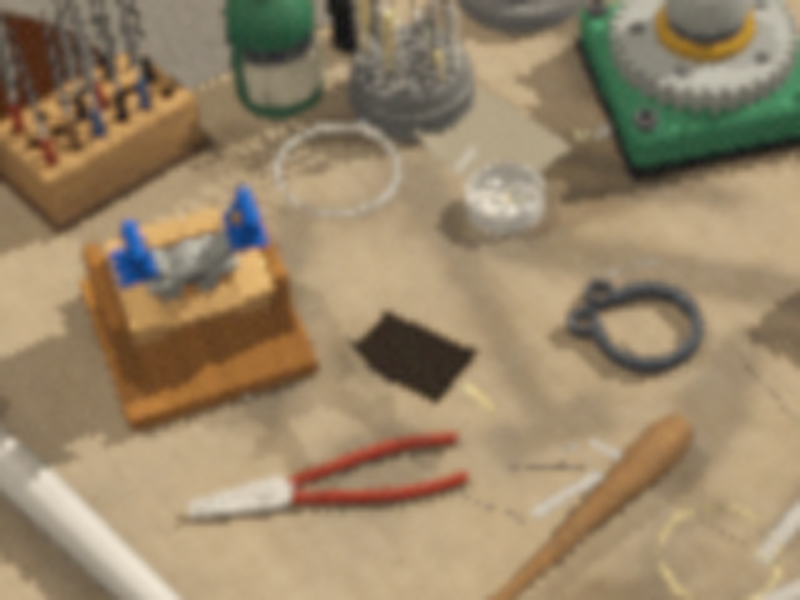

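The scene crop shows the gripper out of view. The pliers' handles are at (130,250) and (245,220), unobstructed and close to my estimate, so I apply a small correction of about 2 mm.

```bash
cat >> h.py <<'E'
px=np.cross(ys,pz); seat=seat-.002*px-.001*ys
E
python3 - <<'E'
from s import *
plan(R,p,Rg,tcp_grip()+.06*pz)
E
```

```text
2.725 [0.4737 0.1786 0.3007] [ 15.6   3.5  88.9 -16.7  61.8 124.9] [-1.87  0.54 -1.79] 0.0855
shift mm [-50.1 -69.9 140.4] | 164.6  turn deg [ 0.07 -0.33 -0.45] | 0.6
```

Request:
{"name": "apply_moves", "arguments": {
  "series": [
    [-12.5,-17.5,35,0,0,0,1],
    [-12.5,-17.5,35,0,0,0,1],
    [-12.5,-17.5,35,0,0,0,1],
    [-12.5,-17.5,35,0,-0.3,-0.4,1],
    [0,0,0,0,0,0,1]
  ]
}}

```text
time_s: 3.35
position: [0.5182, 0.2393, 0.1525]
tool_rot: [[0.847, -0.239, 0.475], [-0.205, -0.971, -0.124], [0.491, 0.008, -0.871]]
ft_force: [-0.2, -1.2, 0.4]
grip_width: 0.0854
gripper_force: 0.0
```

Run:
```python
from s import *
plan(R,p,Rg,tcp_grip())
```

```text
3.35 [0.5182 0.2393 0.1525] [ 21.3  19.   94.6 -24.3  44.5 139.3] [-0.16 -1.17  0.36] 0.0854
shift mm [ 1.6 -0.4 58.4] | 58.4  turn deg [0.18 0.56 0.61] | 0.9
```

Request:
{"name": "apply_moves", "arguments": {
  "series": [
    [1.6,-0.4,18,0.2,0.5,0.6,1],
    [0,0,20,0,0,0,1],
    [0,0,20,0,0,0,1],
    [0,0,0,0,0,0,1],
    [0,0,0,0,0,0,0.8],
    [0,0,0,0,0,0,0.69],
    [0,0,0,0,0,0,0.69],
    [0,0,0,0,0,0,0.69]
  ]
}}

```text
time_s: 4.35
position: [0.5483, 0.2325, 0.1075]
tool_rot: [[0.835, -0.248, 0.491], [-0.216, -0.969, -0.121], [0.505, -0.005, -0.863]]
ft_force: [-3.6, -1.5, 7.2]
grip_width: 0.059
gripper_force: 7.4
```

Run:
```python
from s import *
print(o["gripper_force"]); plan(R,p,Rg,tcp_grip())
save(get_image("scene"),"s3",(190,150,350,270))
```

```text
4.35 [0.5483 0.2325 0.1075] [ 19.3  24.2  95.7 -27.3  37.1 142.3] [-3.57 -1.49  7.16] 0.059
7.350793406367302
shift mm [-3.2  0.6  4. ] | 5.2  turn deg [-0.22 -0.35 -0.16] | 0.4
```

View pics/s3.png

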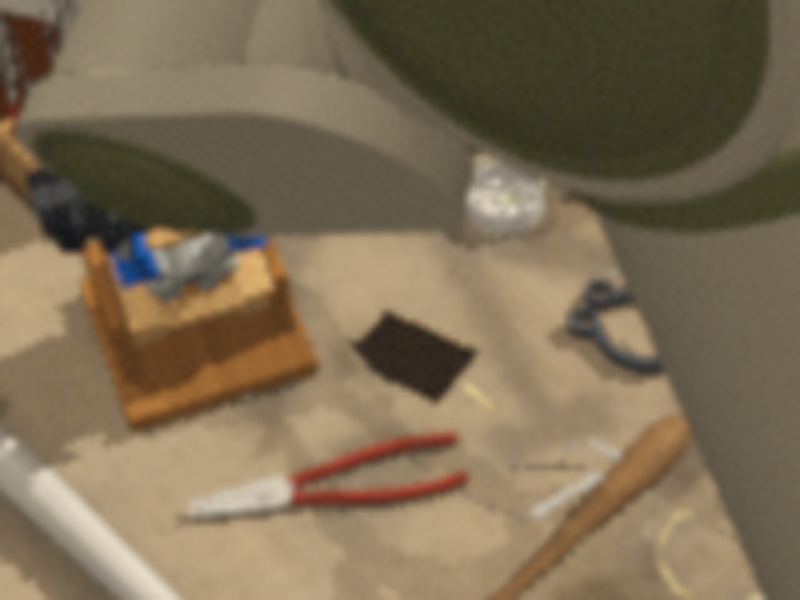

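The gripper holds the blue handles just above the guards at about (190,250), with the stand undisturbed. I now draw the pliers out along the slope.

Request:
{"name": "apply_moves", "arguments": {
  "series": [
    [0,0,-10,0,0,0,0.69],
    [0,0,-20,0,0,0,0.69],
    [0,0,-25,0,0,0,0.69],
    [0,0,-25,0,0,0,0.69],
    [0,0,-30,0,0,0,0.69],
    [0,0,-30,0,0,0,0.69],
    [0,0,0,0,0,0,0.69]
  ]
}}

```text
time_s: 5.28
position: [0.4796, 0.2502, 0.2294]
tool_rot: [[0.835, -0.246, 0.493], [-0.216, -0.969, -0.119], [0.507, -0.007, -0.862]]
ft_force: [0.4, 0.1, -0.4]
grip_width: 0.0588
gripper_force: 0.0
```

Run:
```python
from s import *
print(o["gripper_force"])
# target: vertical, tool y along ring y ; ring yaw ~29 deg
t=get_image("top"); 
e=onplane(t,[(328.6,188),(336.3,183.9),(339.3,197.6)],.008)[:,:2]; print(e.round(4).tolist())
s=get_image("scene"); print(onplane(s,[(307,215),(310,209)],.006)[:,:2].round(4).tolist())
m=(e[0]+e[1])/2; d1=m-e[2]; d2=e[0]-e[1]; print(m,np.degrees(np.arctan2(d1[1],d1[0])),np.degrees(np.arctan2(-d2[0],d2[1])))
```

```text
5.275 [0.4796 0.2502 0.2294] [ 24.6  11.5  91.5 -22.7  54.4 138.6] [ 0.43  0.11 -0.38] 0.0588
0.0
[[0.4593, 0.0614], [0.4691, 0.0424], [0.4353, 0.0356]]
[[0.4542, 0.0637], [0.4658, 0.0445]]
[0.46417426 0.05187652] 29.490301247269937 27.14508502426304
```

Run:
```python
from s import *
s=get_image("scene"); save(s,"s4",(190,110,350,230))
C=cloud(s); 
h=cv2.cvtColor(s["frame"],cv2.COLOR_RGB2HSV); m=((h[...,0]>100)&(h[...,0]<130)&(h[...,1]>120)&(h[...,2]>60)).astype(np.uint8); m[:,:200]=0
n,l,st,ce=cv2.connectedComponentsWithStats(m)
for i in range(1,n):
    if st[i,4]>8: q=C[l==i]; b=np.c_[(q-seat)@px,(q-seat)@ys,(q-seat)@pz]*1000; print(st[i],np.nanpercentile(b,[5,50,95],axis=0).round(1).tolist())
```

```text
5.375 [0.4796 0.2494 0.2267] [ 24.6  11.7  91.6 -22.7  54.4 138.6] [ 0.34 -0.32  0.52] 0.0592
[385  30   3   8  17] [[1283.5, -1741.6, -1617.9], [1304.7, -1729.3, -1586.2], [1317.1, -1717.6, -1562.1]]
[200 251  11  11  62] [[-122.5, 78.4, 21.5], [-116.4, 91.6, 29.3], [-109.5, 101.3, 35.5]]
[202 269  17  14 104] [[-168.2, 75.8, 42.5], [-162.1, 91.6, 53.2], [-153.9, 109.8, 61.6]]
[220 270   3   7  15] [[-169.1, 65.9, 40.1], [-164.1, 68.2, 48.7], [-157.2, 70.3, 52.4]]
```

View pics/s4.png

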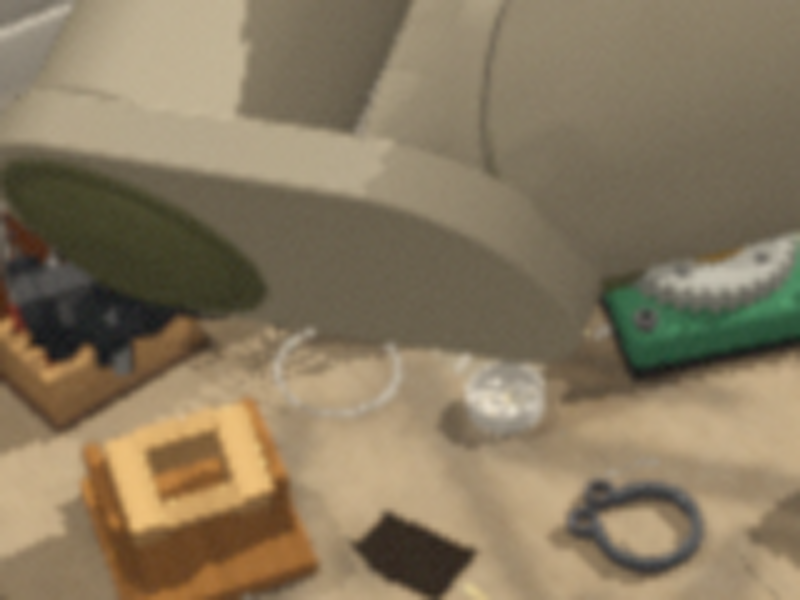

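The stand slot at (190,465) is empty, so the pliers are in the gripper, with their tips near (120,360). The ring is undisturbed. Next I turn upright and go over the ring.

```bash
cat >> h.py <<'E'
def Rdown(ringyaw):
    a=np.radians(ringyaw-90); y=np.array([np.cos(a),np.sin(a),0]); z=np.array([0,0,-1.]); return np.c_[np.cross(y,z),y,z]
E
python3 - <<'E'
from s import *
Rt=Rdown(28); t=np.array([.4625,.0527,.16])
plan(R,p,Rt,p); plan(Rt,p,Rt,t)
E
```

```text
5.425 [0.4797 0.2492 0.226 ] [ 24.5  11.8  91.6 -22.7  54.4 138.6] [ 0.04 -0.9   0.8 ] 0.0589
shift mm [0. 0. 0.] | 0.0  turn deg [ 10.96 -28.86 -41.41] | 51.6
shift mm [-107.4  165.4   66. ] | 208.0  turn deg [0. 0. 0.] | 0.0
```

Request:
{"name": "apply_moves", "arguments": {
  "series": [
    [0,0,0,1.83,-4.81,-6.9,0.69],
    [0,0,0,1.83,-4.81,-6.9,0.69],
    [0,0,0,1.83,-4.81,-6.9,0.69],
    [0,0,0,1.83,-4.81,-6.9,0.69],
    [0,0,0,1.83,-4.81,-6.9,0.69],
    [0,0,0,1.83,-4.81,-6.9,0.69],
    [-20,31,0,0,0,0,0.69],
    [-22,34,7,0,0,0,0.69],
    [-22,34,15,0,0,0,0.69],
    [-22,34,15,0,0,0,0.69],
    [-21,32,14,0,0,0,0.69],
    [0,0,0,0,0,0,0.69]
  ]
}}

```text
time_s: 6.92
position: [0.4622, 0.0515, 0.1738]
tool_rot: [[0.885, 0.466, -0.003], [0.466, -0.885, 0.001], [-0.002, -0.002, -1.0]]
ft_force: [0.4, 1.2, 1.2]
grip_width: 0.0588
gripper_force: 0.0
```

Run:
```python
from s import *
Rt=Rdown(28); plan(R,p,Rt,np.array([.4625,.0527,.148]))
s=get_image("scene"); np.savez("s5",im=s["frame"],C=cloud(s)); save(s,"s5",(280,150,360,210+0))
# project expected points
def proj(d,P):
    c=(np.atleast_2d(P)-d["eye"])@np.array(d["attitude"]); f=foc(d); return np.c_[d["cx"]+f*c[:,0]/-c[:,2],d["cy"]+f*c[:,1]/c[:,2]]
tip=p+R[:,2]*.100; print("tip guess",tip,((proj(s,[tip,tip+R[:,1]*.011,tip-R[:,1]*.011,tip+R[:,2]*.008])-[280,150])*10).round(0).tolist())
```

```text
6.925 [0.4622 0.0515 0.1738] [-8.3 14.8 89.8  0.  75.6 53.9] [0.41 1.18 1.19] 0.0588
shift mm [ 0.8 -0.9 25.8] | 25.8  turn deg [-0.13  0.11 -0.23] | 0.3
tip guess [0.46196288 0.05160012 0.07375462] [[288.0, 434.0], [306.0, 406.0], [270.0, 463.0], [288.0, 456.0]]
```

View pics/s5.png

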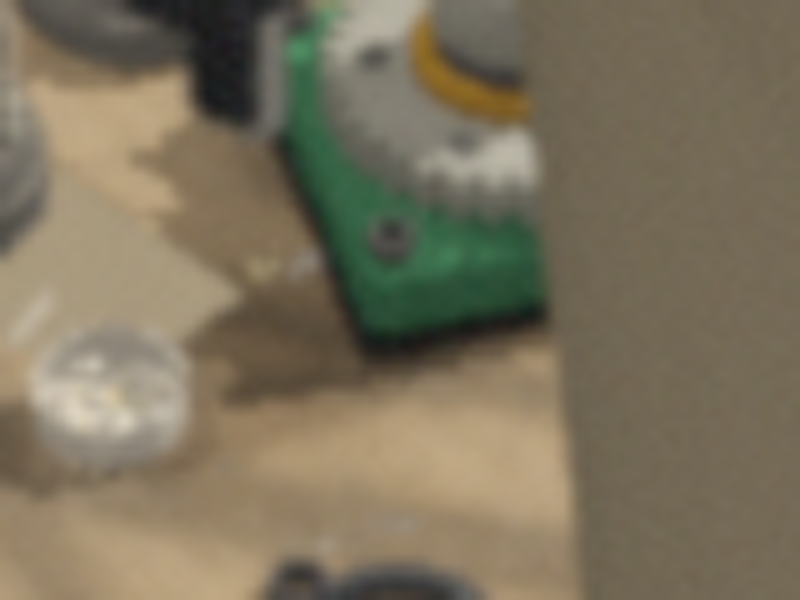

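The crop shows the gripper fingers at about (240,90) with no pliers below them. I need to find out where they are.

Run:
```python
from s import *
t=get_image("top"); s=get_image("scene")
for nm,d in(("t",t),("s",s)):
    h=cv2.cvtColor(d["frame"],cv2.COLOR_RGB2HSV); C=cloud(d)
    m=((h[...,0]>100)&(h[...,0]<130)&(h[...,1]>120)&(h[...,2]>60)).astype(np.uint8)
    n,l,st,ce=cv2.connectedComponentsWithStats(m)
    for i in range(1,n):
        if st[i,4]>5: print(nm,st[i].tolist(),np.nanmedian(C[l==i],0).round(3).tolist())
a=t["frame"][80:240,200:440,::-1]; b=s["frame"][100:260,180:420,::-1]
im=np.vstack([cv2.resize(a,(450,300),interpolation=cv2.INTER_CUBIC),cv2.resize(b,(450,300),interpolation=cv2.INTER_CUBIC)])
cv2.imwrite("pics/m6.png",im)
def proj(d,P):
    c=(np.atleast_2d(P)-d["eye"])@np.array(d["attitude"]); f=foc(d); return np.c_[d["cx"]+f*c[:,0]/-c[:,2],d["cy"]+f*c[:,1]/c[:,2]]
print(proj(s,[p]),proj(t,[p]))
```

```text
6.975 [0.4627 0.0526 0.1745] [-8.2 14.8 89.7  0.1 75.6 54. ] [-0.4   0.24  0.6 ] 0.0589
t [204, 98, 8, 15, 42] [0.655, 0.341, 0.056]
t [197, 108, 5, 6, 7] [0.644, 0.366, 0.062]
t [198, 179, 17, 5, 42] [0.481, 0.35, 0.045]
t [197, 199, 18, 5, 52] [0.429, 0.355, 0.038]
t [216, 202, 2, 5, 10] [0.424, 0.332, 0.032]
t [87, 346, 4, 5, 10] [0.184, 0.455, 0.369]
t [82, 348, 11, 12, 35] [0.171, 0.463, 0.368]
s [157, 207, 13, 15, 87] [0.641, 0.365, 0.057]
s [168, 208, 4, 5, 13] [0.643, 0.347, 0.057]
s [192, 251, 19, 14, 101] [0.477, 0.352, 0.041]
s [202, 269, 17, 14, 104] [0.426, 0.358, 0.038]
s [220, 270, 3, 7, 16] [0.42, 0.335, 0.033]
s [188, 302, 13, 16, 43] [0.171, 0.456, 0.369]
s [183, 307, 9, 12, 40] [0.174, 0.465, 0.369]
[[308.28513048 163.83713229]] [[332.69568936 181.22435819]]
```

View pics/m6.png

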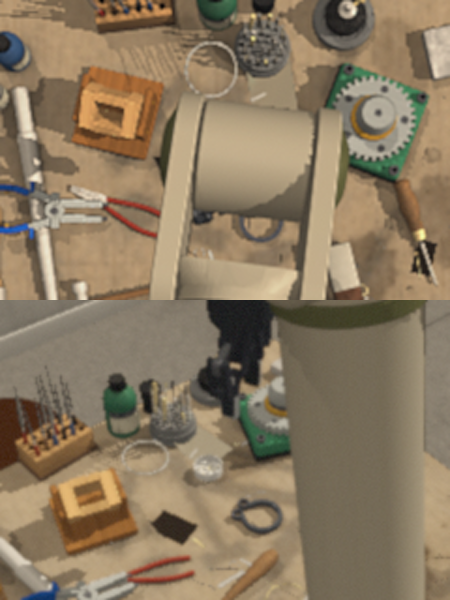

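The montage shows that the pliers slipped out of the grip and now lie flat across the white tube. Their handles point to +y and the nose to -y at about (100,212) in the top half. The slot is empty, and the ring is untouched. I measure their lying pose and the clearance to the shelf.

Run:
```python
from s import *
t=get_image("top"); C=cloud(t); im=t["frame"]
h=cv2.cvtColor(im,cv2.COLOR_RGB2HSV)
m=((h[...,0]>100)&(h[...,0]<130)&(h[...,1]>120)&(h[...,2]>60)); m[:175]=0;m[210:]=0;m[:,:190]=0;m[:,222:]=0
P=C[m]; print("blue pts",len(P))
n,l,st,ce=cv2.connectedComponentsWithStats(m.astype(np.uint8))
for i in range(1,n):
    if st[i,4]<6: continue
    v,u=np.nonzero(l==i); 
    print(st[i],[ (x,C[l==i][u==x].mean(0).round(3).tolist(),int((u==x).sum())) for x in range(u.min(),u.max()+1,3)])
# profile along midline & nose
for c in range(194,266,4): print(c,"row193",C[193,c].round(3).tolist(),im[193,c].tolist(),"row188",C[188,c,2].round(3))
# shelf / tall stuff near y .38-.55, x .25-.7
for y0 in np.arange(.36,.56,.02):
    k=(C[...,1]>y0)&(C[...,1]<y0+.02)&(C[...,0]>.25)&(C[...,0]<.68); print(round(y0,2),k.sum(),np.nanpercentile(C[...,2][k],[50,90,99]).round(3) if k.any() else "")
ut=np.zeros((0,))
```

```text
7.075 [0.4631 0.0538 0.1753] [-8.  14.7 89.6  0.1 75.6 54. ] [ 1.31  0.53 -0.07] 0.0589
blue pts 108
[198 179  17   5  42] [(198, [0.482, 0.37, 0.049], 2), (201, [0.482, 0.364, 0.047], 2), (204, [0.482, 0.356, 0.047], 2), (207, [0.481, 0.351, 0.043], 3), (210, [0.478, 0.343, 0.043], 3), (213, [0.476, 0.337, 0.04], 3)]
[197 199  18   5  52] [(197, [0.428, 0.375, 0.044], 2), (200, [0.429, 0.368, 0.041], 3), (203, [0.427, 0.361, 0.041], 2), (206, [0.429, 0.355, 0.036], 3), (209, [0.43, 0.35, 0.028], 4), (212, [0.431, 0.34, 0.037], 3)]
[216 202   2   5  10] [(216, [0.424, 0.332, 0.033], 5)]
194 row193 [0.452, 0.391, 0.011] [199, 152, 100] row188 0.011
198 row193 [0.452, 0.381, 0.012] [163, 126, 86] row188 -0.004
202 row193 [0.453, 0.375, -0.0] [160, 134, 103] row188 -0.002
206 row193 [0.452, 0.366, -0.002] [171, 142, 109] row188 0.0
210 row193 [0.452, 0.355, 0.001] [118, 100, 78] row188 -0.002
214 row193 [0.452, 0.346, -0.003] [84, 70, 56] row188 0.001
218 row193 [0.451, 0.33, 0.02] [192, 177, 155] row188 0.019
222 row193 [0.451, 0.322, 0.014] [123, 113, 100] row188 0.017
226 row193 [0.4
[... 166 characters left out ...]
27
238 row193 [0.451, 0.287, -0.005] [126, 106, 82] row188 0.029
242 row193 [0.451, 0.276, -0.003] [147, 124, 94] row188 0.026
246 row193 [0.451, 0.266, -0.002] [154, 127, 95] row188 0.023
250 row193 [0.451, 0.257, -0.004] [145, 120, 91] row188 0.021
254 row193 [0.451, 0.247, -0.005] [146, 122, 92] row188 0.005
258 row193 [0.45, 0.236, 0.004] [107, 60, 47] row188 0.005
262 row193 [0.45, 0.226, -0.001] [151, 80, 62] row188 0.002
0.36 1473 [-0.001  0.048  0.081]
0.38 1344 [0.002 0.015 0.077]
0.4 1544 [-0.     0.251  0.314]
0.42 8617 [0.261 0.323 0.358]
0.44 4569 [0.27  0.35  0.362]
0.46 3871 [0.269 0.329 0.362]
0.48 13633 [0.404 0.491 0.506]
0.5 13798 [0.416 0.49  0.504]
0.52 0 
0.54 0 
0.56 0
```

Run:
```python
from s import *
t=get_image("top"); C=cloud(t)
for c in range(196,260,3):
    k=np.arange(174,212); z=C[k,c,2]; r=k[(z>.012)]
    print(c,"y%.3f"%np.nanmedian(C[k,c,1]),"".join("#" if x>.025 else("+" if x>.012 else ".") for x in z), C[r,c,0].round(3)[[0,-1]] if len(r) else "",z.max().round(3))
```

```text
7.125 [0.4632 0.0541 0.1754] [-8.  14.7 89.6  0.1 75.6 54. ] [-0.6  -0.69  0.49] 0.0589
196 y0.387 ...............+.++....++.++###.+.+... [0.462 0.415] nan
199 y0.381 .....###..............+..+.####....... [0.483 0.424] 0.047
202 y0.375 .....#####................#####....... [0.483 0.424] 0.05
205 y0.368 .....###...................####....... [0.483 0.424] 0.046
208 y0.361 .....####...................###....... [0.484 0.424] nan
211 y0.353 ......####................####........ [0.482 0.426] nan
214 y0.345 +++++++####+.............+###......... [0.497 0.428] 0.041
217 y0.333 +++#########+++++++++++++######++..... [0.497 0.419] 0.04
220 y0.326 ++++++++#####+++++++++++#####+++++++++ [0.497 0.407] 0.038
223 y0.320 .........#####..+.+++++#+###++++.+++++ [0.474 0.407] 0.032
226 y0.314 ..........##################.......... [0.472 0.431] 0.034
229 y0.305 .........###################.......... [0.474 0.43 ] 0.036
232 y0.301 .............############............. [0.464 0.438] 0.031
235 y0.293 .............#++#....++++............. [0.464 0.438] 0.029
238 y0.286 .............+#+#....++#+............. [0.464 0.438] 0.028
241 y0.278 .............++#+....++++............. [0.464 0.438] 0.028
244 y0.271 .............##++....++++............. [0.464 0.437] 0.026
247 y0.264 ..............+++....++++............. [0.462 0.438] nan
250 y0.256 ..............+++.....+++............. [0.462 0.437] 0.021
253 y0.249 ..............+++.....+++............. [0.461 0.437] 0.022
256 y0.241 ................+..................... [0.457 0.457] 0.013
259 y0.234 ......................................  0.008
```

Run:
```python
from s import *
z=np.array([0,.2079,-.9781]); y=np.array([1.,0,0]); Rt=np.c_[np.cross(y,z),y,z]
g=np.array([.4535,.362,.016]); pre=g-.12*z
plan(R,p,Rt,pre); print(pre)
```

```text
7.175 [0.4631 0.0542 0.1755] [-8.  14.7 89.6  0.1 75.6 54. ] [-0.19  1.05 -0.15] 0.059
shift mm [ 124.5 -254.1   42.4] | 286.1  turn deg [  6.52  10.72 -61.7 ] | 63.0
[0.4535   0.337052 0.133372]
```

Request:
{"name": "apply_moves", "arguments": {
  "series": [
    [21,-42,0,1.1,1.8,-10.3,1],
    [0,0,0,1.1,1.8,-10.3,1],
    [0,0,0,1.1,1.8,-10.3,1],
    [0,0,0,1.1,1.8,-10.3,1],
    [0,0,0,1.1,1.8,-10.3,1],
    [0,0,0,1.1,1.8,-10.3,1],
    [40,0,0,0,0,0,1],
    [40,0,0,0,0,0,1],
    [40,0,0,0,0,0,1],
    [40,0,0,0,0,0,1],
    [40,0,0,0,0,0,1],
    [0,0,0,0,0,0,1]
  ]
}}

```text
time_s: 8.68
position: [0.461, 0.2987, 0.2179]
tool_rot: [[-0.005, 1.0, -0.0], [0.978, 0.005, 0.21], [0.21, 0.001, -0.978]]
ft_force: [-0.3, -0.9, -0.4]
grip_width: 0.0856
gripper_force: 0.0
```

Run:
```python
from s import *
z=np.array([0,.2079,-.9781]); y=np.array([1.,0,0]); Rt=np.c_[np.cross(y,z),y,z]
g=np.array([.4535,.362,.016]); pre=g-.06*z
plan(R,p,Rt,pre); print(pre)
```

```text
8.675 [0.461  0.2987 0.2179] [14.3 18.3 78.1 11.9 80.8 12.3] [-0.33 -0.87 -0.42] 0.0856
shift mm [ 19.6  -7.4 150.7] | 152.2  turn deg [-0.02 -0.13  0.31] | 0.3
[0.4535   0.349526 0.074686]
```

Request:
{"name": "apply_moves", "arguments": {
  "series": [
    [7,-2.5,45,0,-0.1,0.3,1],
    [7,-2.5,45,0,0,0,1],
    [6,-2.5,40,0,0,0,1],
    [0,0,15,0,0,0,1],
    [0,0,0,0,0,0,1]
  ]
}}

```text
time_s: 9.3
position: [0.4542, 0.3455, 0.0796]
tool_rot: [[0.005, 1.0, -0.001], [0.978, -0.004, 0.207], [0.207, -0.002, -0.978]]
ft_force: [0.7, -0.1, 0.1]
grip_width: 0.0852
gripper_force: 0.0
```

Run:
```python
from s import *
z=np.array([0,.2079,-.9781]); y=np.array([1.,0,0]); Rt=np.c_[np.cross(y,z),y,z]
g=np.array([.4535,.362,.016]); plan(R,p,Rt,g)
```

```text
9.3 [0.4542 0.3455 0.0796] [19.5 27.9 87.5 12.9 61.2 13.9] [ 0.71 -0.07  0.13] 0.0852
shift mm [ 3.  -0.6 65.7] | 65.8  turn deg [-0.08  0.03 -0.26] | 0.3
```

Request:
{"name": "apply_moves", "arguments": {
  "series": [
    [3,-0.6,26,0,0,0,1],
    [0,0,26,0,0,0,1],
    [0,0,14,0,0,0,1],
    [0,0,0,0,0,0,1],
    [0,0,0,0,0,0,0.8],
    [0,0,0,0,0,0,0.68],
    [0,0,0,0,0,0,0.66],
    [0,0,0,0,0,0,0.66]
  ]
}}

```text
time_s: 10.3
position: [0.4536, 0.3624, 0.016]
tool_rot: [[0.005, 1.0, -0.0], [0.978, -0.004, 0.208], [0.208, -0.001, -0.978]]
ft_force: [-1.1, -0.2, -0.2]
grip_width: 0.0567
gripper_force: 0.0
```

```bash
python3 -c "
from s import *; print(o['gripper_force'])"
```

```text
10.3 [0.4536 0.3624 0.016 ] [21.3 33.6 90.  14.1 52.8 13.3] [-1.09 -0.19 -0.22] 0.0567
0.0
```

Request:
{"name": "apply_moves", "arguments": {
  "series": [
    [0,0,0,0,0,0,0.62],
    [0,0,0,0,0,0,0.62],
    [0,0,0,0,0,0,0.62]
  ]
}}

```text
time_s: 10.68
position: [0.4535, 0.3624, 0.0158]
tool_rot: [[0.005, 1.0, -0.001], [0.978, -0.004, 0.208], [0.208, -0.002, -0.978]]
ft_force: [-0.0, -0.2, 0.2]
grip_width: 0.053
gripper_force: 0.0
```

Run:
```python
from s import *
print(o["gripper_force"])
s=get_image("scene"); C=cloud(s); h=cv2.cvtColor(s["frame"],cv2.COLOR_RGB2HSV)
m=((h[...,0]>100)&(h[...,0]<130)&(h[...,1]>120)&(h[...,2]>60)).astype(np.uint8)
m[:,:180]=0;m[:230]=0;m[290:]=0;m[:,240:]=0
n,l,st,ce=cv2.connectedComponentsWithStats(m)
for i in range(1,n):
    if st[i,4]>5: q=C[l==i]; print(st[i].tolist(),np.nanpercentile(q,[5,50,95],axis=0).round(3).tolist())
save(s,"s7",(160,200,260,275))
```

```text
10.675 [0.4535 0.3624 0.0158] [21.3 33.7 90.  14.1 52.8 13.3] [-0.02 -0.22  0.24] 0.053
0.0
[191, 255, 15, 10, 80] [[0.473, 0.346, 0.029], [0.478, 0.357, 0.044], [0.481, 0.374, 0.053]]
[202, 269, 17, 14, 85] [[0.414, 0.34, 0.025], [0.425, 0.36, 0.037], [0.428, 0.377, 0.058]]
[220, 270, 3, 7, 15] [[0.418, 0.332, 0.023], [0.42, 0.334, 0.033], [0.426, 0.337, 0.035]]
```

View pics/s7.png

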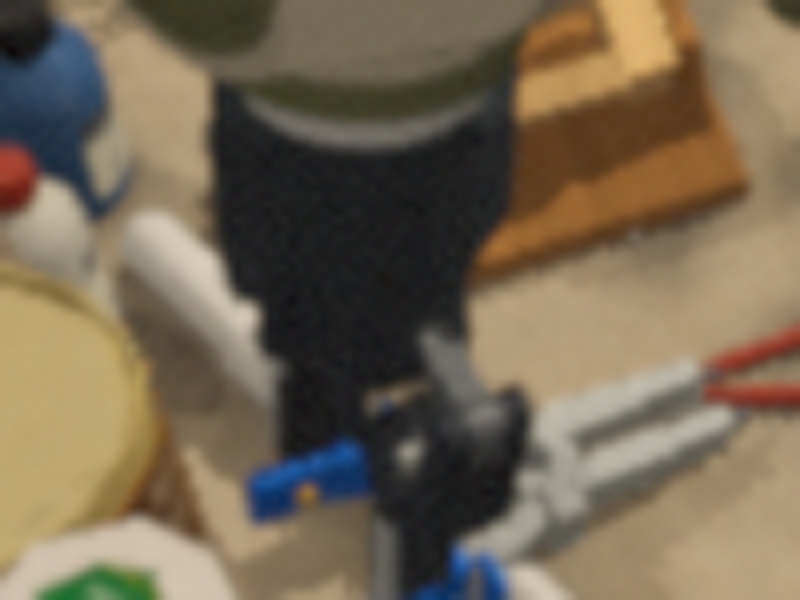

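Run:
```python
from s import *
s=get_image("scene"); C=cloud(s); im=s["frame"]
T=(C-p)@R*1000
k=(np.abs(T[...,0])<60)&(np.abs(T[...,1])<70)&(T[...,2]>-80)&(T[...,2]<30)&(im.max(-1)<75)
k[:, :150]=False
q=T[k]; print(k.sum())
hst,e=np.histogram(q[:,2],bins=np.arange(-80,31,10)); 
for lo in range(-80,30,8):
    w=q[(q[:,2]>=lo)&(q[:,2]<lo+8)]
    if len(w): print(lo,len(w),"x",np.percentile(w[:,0],[5,50,95]).round(0),"y",np.percentile(w[:,1],[5,25,50,75,95]).round(0))
h=cv2.cvtColor(im,cv2.COLOR_RGB2HSV); m=((h[...,0]>100)&(h[...,0]<130)&(h[...,1]>120)&(h[...,2]>60)); m[:,:180]=0;m[:230]=0;m[290:]=0;m[:,240:]=0
b=T[m]; 
for sg in(1,-1): w=b[b[:,1]*sg>0]; print("blue",len(w),np.percentile(w,[5,50,95],axis=0).round(0).tolist())
```

```text
10.725 [0.4535 0.3624 0.0158] [21.3 33.7 90.  14.1 52.8 13.3] [-0.38  0.   -0.32] 0.0531
144
-80 21 x [ 1.  6. 12.] y [-41. -30.  27.  27.  28.]
-72 20 x [-3.  7. 10.] y [-38.  25.  26.  26.  29.]
-64 28 x [-2.  5.  9.] y [-42. -39.  24.  25.  27.]
-56 35 x [-5.  5. 10.] y [-42. -41.  24.  25.  28.]
-48 23 x [-5.  2.  8.] y [-41. -39.  25.  26.  27.]
-40 11 x [-7. -1.  8.] y [24. 25. 26. 27. 28.]
0 1 x [-20. -20. -20.] y [30. 30. 30. 30. 30.]
8 5 x [-30. -29. -23.] y [-23. -20. -16. -15.  29.]
blue 76 [[-13.0, 21.0, -34.0], [-0.0, 24.0, -28.0], [17.0, 28.0, -15.0]]
blue 102 [[-25.0, -40.0, -45.0], [0.0, -29.0, -22.0], [18.0, -25.0, -11.0]]
```

Run:
```python
from s import *
s=get_image("scene"); C=cloud(s); im=s["frame"]; T=(C-p)@R*1000
for v in range(238,284,4):
    print(v," ".join("%s:%s,%s,%s"%("b" if im[v,u,2]>im[v,u,0]*1.5 else ("k" if im[v,u].max()<75 else "."),*[("%.0f"%a) for a in T[v,u]]) for u in range(190,230,4)))
```

```text
10.775 [0.4535 0.3625 0.0158] [21.3 33.7 90.  14.1 52.8 13.3] [-0.54  0.68 -0.66] 0.0529
238 .:-19,108,-10 k:17,15,-111 k:19,-8,-132 k:15,-18,-139 k:11,-27,-146 k:8,-37,-153 k:-1,-37,-149 .:-10,-38,-145 .:-88,76,-3 .:-98,73,-2
242 .:-14,98,-7 k:12,24,-88 k:2,26,-81 k:17,-21,-131 k:10,-26,-133 k:10,-41,-146 .:1,-41,-142 .:-7,-43,-139 .:-83,67,0 .:-92,63,1
246 .:-9,89,-4 .:11,27,-72 k:3,24,-70 k:16,-19,-118 k:11,-27,-122 k:9,-40,-133 .:4,-48,-138 .:-2,-52,-138 .:-77,56,1 .:-83,48,-3
250 .:-11,94,16 .:11,27,-59 k:2,26,-55 k:17,-21,-107 .:-33,55,-9 k:-0,-24,-101 k:5,-49,-127 .:3,-61,-138 .:-4,-65,-138 .:-12,-66,-134
254 .:-6,83,17 .:11,28,-45 k:3,24,-44 b:-7,25,-38 k:14,-33,-105 k:4,-32,-99 k:12,-63,-133 k:6,-67,-134 k:-2,-69,-131 .:-59,7,-26
258 .:-2,75,22 b:11,29,-31 b:3,24,-32 b:-5,21,-29 b:11,-29,-87 .:-24,19,-21 k:12,-63,-121 k:5,-67,-121 k:-5,-64,-112 .:-52,-5,-28
262 .:5,61,18 b:12,25,-22 .:5,21,-22 .:-7,24,-12 k:-18,26,-3 k:8,-39,-83 k:11,-61,-107 k:2,-62,-103 k:-8,-61,-95 .:-47,-14,-26
266 .:10,50,19 .:2,45,18 .:-5,39,16 .:-12,34,15 .:10,-27,-59 k:7,-39,-69 k:12,-64,-97 k:-0,-58,-85 .:-35,-18,-24 .:-42,-23,-24
270 .:15,40,20 .:8,35,18 .:0,29,18 .:-8,25,18 .:10,-28,-47 k:6,-37,-53 k:-2,-40,-52 b:-21,-25,-26 .:-30,-26,-21 .:-43,-23,-10
274 .:111,-163,-236 .:13,25,20 .:5,20,19 .:-3,16,20 .:-10,9,17 k:6,-38,-42 b:-9,-28,-22 b:-22,-24,-10 b:-25,-36,-20 .:-38,-32,-9
278 .:145,-234,-323 .:110,-173,-237 .:9,12,23 b:19,-27,-24 b:11,-29,-21 b:1,-29,-16 .:-18,-13,13 .:-26,-18,13 k:-32,-25,10 .:-33,-40,-5
282 .:147,-239,-322 .:113,-180,-237 .:20,-10,7 .:20,-27,-12 .:10,-27,-5 .:-6,-17,15 .:-13,-23,14 .:-22,-25,17 .:-28,-32,14 .:-35,-39,11
```

The crop shows the far handle at about (310,480) with the black finger ending above it. The depth readings confirm that the fingertips physically end about 38 mm behind the reported TCP, so the first grasp only caught the handle ends. I correct for this: open, go down 32 mm and close.

Request:
{"name": "apply_moves", "arguments": {
  "series": [
    [0,0,0,0,0,0,1],
    [0,0,0,0,0,0,1],
    [0,0,0,0,0,0,1],
    [-2,-1,16,0,0,0,1],
    [0,0,16,0,0,0,1],
    [0,0,0,0,0,0,0.8],
    [0,0,0,0,0,0,0.68],
    [0,0,0,0,0,0,0.67],
    [0,0,0,0,0,0,0.67],
    [0,0,0,0,0,0,0.67]
  ],
  "grip_force": 40
}}

```text
time_s: 12.08
position: [0.4525, 0.3673, -0.0156]
tool_rot: [[0.005, 1.0, -0.0], [0.978, -0.004, 0.208], [0.208, -0.001, -0.978]]
ft_force: [-1.2, 0.7, 2.4]
grip_width: 0.0573
gripper_force: 10.4
```

Request:
{"name": "apply_moves", "arguments": {
  "series": [
    [0,0,-10,0,0,0,0.67],
    [0,0,-20,0,0,0,0.67],
    [0,0,-30,0,0,0,0.67],
    [0,0,-30,0,0,0,0.67],
    [-10,0,-30,0,0,0,0.67],
    [-30,0,-10,0,0,0,0.67],
    [-30,0,0,0,0,0,0.67],
    [0,0,0,0,0,0,0.67]
  ]
}}

```text
time_s: 13.08
position: [0.4522, 0.2701, 0.0969]
tool_rot: [[0.007, 1.0, -0.001], [0.978, -0.007, 0.207], [0.207, -0.002, -0.978]]
ft_force: [-0.1, 0.6, -0.8]
grip_width: 0.0572
gripper_force: 9.2
```

```bash
cat > look.py <<'E'
from s import *
print("gf",o["gripper_force"])
def pl(name,dbg=False):
    d=get_image(name); C=cloud(d); im=d["frame"].astype(int); T=(C-p)@R*1000
    near=(np.abs(T[...,0])<160)&(np.abs(T[...,1])<45)&(T[...,2]>-75)&(T[...,2]<110)&(C[...,2]>.03)
    h=cv2.cvtColor(d["frame"],cv2.COLOR_RGB2HSV)
    b=(h[...,0]>100)&(h[...,0]<130)&(h[...,1]>120)&(h[...,2]>60)&near
    g=near&(im.max(-1)>85)&(im.max(-1)-im.min(-1)<45)
    for nm,k in(("blue",b),("gray",g)):
        q=T[k]
        if len(q)>4: print(name,nm,len(q),"T p2/25/50/75/98",np.percentile(q,[2,25,50,75,98],axis=0).round(0).tolist())
    return d,T
if __name__=="__main__": pl("scene"); pl("top")
E
python3 look.py
```

```text
13.075 [0.4522 0.2701 0.0969] [11.3 23.4 92.3 13.2 62.6  5.8] [-0.08  0.59 -0.85] 0.0572
gf 9.180646173481364
scene blue 178 T p2/25/50/75/98 [[-21.0, -37.0, -67.0], [-9.0, -27.0, -59.0], [1.0, 17.0, -52.0], [14.0, 20.0, -41.0], [21.0, 29.0, -32.0]]
scene gray 289 T p2/25/50/75/98 [[-94.0, -37.0, -68.0], [-73.0, -25.0, -40.0], [-46.0, -19.0, -15.0], [-1.0, 2.0, 3.0], [21.0, 32.0, 19.0]]
top gray 5 T p2/25/50/75/98 [[-23.0, -37.0, -41.0], [-21.0, -37.0, -40.0], [-19.0, -37.0, -39.0], [-17.0, -37.0, -37.0], [-15.0, -37.0, -31.0]]
```

```bash
cat >> look.py <<'E'
    d,T=pl("scene"); im=d["frame"].astype(int)
    k=(np.abs(T[...,0])<140)&(np.abs(T[...,1])<45)&(T[...,2]>-75)&(T[...,2]<110)&((T@R.T)[...,2]/1000+p[2]>.03)&(im.max(-1)>60)
    for lo in range(-140,40,12):
        q=T[k&(T[...,0]>=lo)&(T[...,0]<lo+12)]
        if len(q)>3: print(lo,len(q),"z",np.percentile(q[:,2],[10,50,90]).round(0),"y",np.percentile(q[:,1],[5,95]).round(0))
E
python3 look.py | tail -16
```

```text
File "look.py", line 14
    d,T=pl("scene"); im=d["frame"].astype(int)
IndentationError: unexpected indent
```

```bash
sed -i 's/^if __name__=="__main__": pl("scene"); pl("top")$/if __name__=="__main__":/' look.py; python3 look.py | tail -16
```

```text
13.175 [0.4524 0.2717 0.0971] [11.5 23.5 92.2 13.3 62.6  5.9] [ 0.21  0.05 -0.93] 0.0573
gf 9.179941310430877
scene blue 180 T p2/25/50/75/98 [[-21.0, -37.0, -68.0], [-9.0, -27.0, -59.0], [1.0, 17.0, -52.0], [14.0, 20.0, -41.0], [21.0, 27.0, -31.0]]
scene gray 289 T p2/25/50/75/98 [[-92.0, -37.0, -66.0], [-72.0, -25.0, -39.0], [-46.0, -20.0, -15.0], [0.0, 2.0, 2.0], [21.0, 27.0, 19.0]]
-104 7 z [13. 19. 23.] y [-19.   6.]
-92 40 z [ 6. 11. 19.] y [-22.   8.]
-80 45 z [-3.  2. 12.] y [-22.   8.]
-68 37 z [-11.  -5.   3.] y [-21.   3.]
-56 24 z [-25. -22.  -7.] y [-27. -11.]
-44 41 z [-28. -19. -12.] y [-26. -14.]
-32 16 z [-42. -40. -32.] y [-37.  14.]
-20 62 z [-52. -37. -29.] y [-38.  29.]
-8 64 z [-59. -47. -34.] y [-43.  27.]
4 141 z [-68. -58. -43.] y [-37.  31.]
16 45 z [-62. -56. -50.] y [-29.  24.]
```

```bash
cat >> h.py <<'E'
def stand_pose(phi,lift,a=.053,gz=-.055):
    c,s_=np.cos(np.radians(phi)),np.sin(np.radians(phi))
    M=np.c_[[-s_,0,-c],[0,1,0],[c,0,-s_]]
    Rt=np.c_[px,ys,pz]@M.T
    return Rt, seat+(lift+a)*pz-Rt[:,2]*gz
E
python3 - <<'E'
from s import *
Rt,t=stand_pose(37,.09); print(t,Rt[:,2])
plan(R,p,Rt,p); plan(Rt,p,Rt,t); plan(R,p,R,p+[0,-.02,.10])
q=p+[0,-.02,.10]; print(q)
E
```

```text
13.225 [0.4524 0.272  0.0971] [11.5 23.5 92.1 13.3 62.6  5.8] [-0.36  0.11 -2.32] 0.0576
[0.4749304  0.25063227 0.14421387] [-0.37862461  0.0965102  -0.92050485]
shift mm [0. 0. 0.] | 0.0  turn deg [ 22.82   9.3  -72.54] | 76.6
shift mm [ -6.5 -15.2 -54. ] | 56.5  turn deg [0. 0. 0.] | 0.0
shift mm [   1.2   -0.  -102. ] | 102.0  turn deg [0. 0. 0.] | 0.0
[0.45239217 0.25204975 0.19705239]
```

Request:
{"name": "apply_moves", "arguments": {
  "series": [
    [0,0,-30,0,0,0,0.66],
    [0,0,-40,0,0,0,0.66],
    [0,0,-30,0,0,0,0.66],
    [0,0,0,2.28,0.93,-7.25,0.66],
    [0,0,0,2.28,0.93,-7.25,0.66],
    [0,0,0,2.28,0.93,-7.25,0.66],
    [0,0,0,2.28,0.93,-7.25,0.66],
    [0,0,0,2.28,0.93,-7.25,0.66],
    [0,0,0,2.28,0.93,-7.25,0.66],
    [0,0,0,2.28,0.93,-7.25,0.66],
    [0,0,0,2.28,0.93,-7.25,0.66],
    [0,0,0,2.28,0.93,-7.25,0.66]
  ]
}}

```text
time_s: 14.72
position: [0.4522, 0.2516, 0.1945]
tool_rot: [[-0.86, 0.368, -0.353], [0.346, 0.93, 0.128], [0.376, -0.012, -0.927]]
ft_force: [0.5, -0.7, -1.4]
grip_width: 0.0565
gripper_force: 9.5
```

Request:
{"name": "apply_moves", "arguments": {
  "series": [
    [0,0,0,2.28,0.93,-7.25,0.66],
    [0,0,0,0,0,0,0.66]
  ]
}}

```text
time_s: 14.98
position: [0.4523, 0.2518, 0.1942]
tool_rot: [[-0.892, 0.247, -0.379], [0.228, 0.969, 0.096], [0.391, -0.001, -0.92]]
ft_force: [0.3, -0.1, -0.9]
grip_width: 0.0568
gripper_force: 9.4
```

```bash
python3 look.py
python3 - <<'E'
from s import *
Rt,t=stand_pose(37,.09); plan(R,p,Rt,t)
t=get_image("top"); s=get_image("scene")
a=t["frame"][70:230,200:440,::-1]; b=s["frame"][100:260,180:420,::-1]
cv2.imwrite("pics/m8.png",np.vstack([cv2.resize(x,(450,300),interpolation=cv2.INTER_CUBIC) for x in(a,b)]))
E
```

```text
14.975 [0.4523 0.2518 0.1942] [ 10.6  28.5  68.2   9.7 104.2 -64.5] [ 0.29 -0.09 -0.85] 0.0568
gf 9.447099905228242
scene blue 135 T p2/25/50/75/98 [[-10.0, -29.0, -66.0], [3.0, -23.0, -60.0], [15.0, -19.0, -52.0], [20.0, 24.0, -39.0], [25.0, 28.0, -27.0]]
scene gray 334 T p2/25/50/75/98 [[-71.0, -35.0, -69.0], [-33.0, -18.0, -47.0], [-26.0, -2.0, -24.0], [10.0, 14.0, -14.0], [14.0, 34.0, 18.0]]
-92 7 z [22. 26. 27.] y [-17.  12.]
-80 11 z [11. 19. 22.] y [-17.  11.]
-68 16 z [ 8. 11. 15.] y [-18.  12.]
-56 10 z [1. 4. 6.] y [-15.  11.]
-44 82 z [-24. -13.  -6.] y [-22.  18.]
-32 88 z [-26. -17. -12.] y [-19.  14.]
-20 37 z [-43. -28. -24.] y [-31.  31.]
-8 47 z [-62. -35. -29.] y [-29.  41.]
4 209 z [-68. -55. -40.] y [-37.  35.]
16 64 z [-62. -56. -50.] y [-26.  27.]
15.025 [0.4522 0.2516 0.1943] [ 10.5  28.5  68.2   9.8 104.2 -64.4] [ 0.47  0.29 -1.8 ] 0.0565
shift mm [-40.1   4.8  37.4] | 55.0  turn deg [ 0.01 -0.01 -0.14] | 0.1
```

Run:
```python
from s import *
Rt,t=stand_pose(39,.085); plan(R,p,Rt,t); 
tip=t+Rt@np.array([-.092,-.002,.026]); d=tip-seat; print("tip rel seat along px,ys,pz", (d@px).round(4),(d@ys).round(4),(d@pz).round(4), "insert dir in tool", (Rt.T@-pz).round(3))
```

```text
15.125 [0.4521 0.2512 0.1946] [ 10.5  28.4  68.2   9.8 104.2 -64.4] [-0.37 -0.34 -1.44] 0.0565
shift mm [-46.    5.2  40.7] | 61.7  turn deg [ 0.03 -2.   -0.16] | 2.0
tip rel seat along px,ys,pz -0.0051 -0.002 0.0155 insert dir in tool [-0.777 -0.     0.629]
```

Request:
{"name": "apply_moves", "arguments": {
  "series": [
    [-23,2.6,20.3,0,-1,0,0.66],
    [-23,2.6,20.3,0,-1,0,0.66],
    [0,0,0,0,0,0,0.66],
    [-10,0,8,0,0,0,0.66],
    [-10,0,8,0,0,0,0.66],
    [-8,0,6.5,0,0,0,0.66],
    [0,0,0,0,0,0,0.66]
  ]
}}

```text
time_s: 16.0
position: [0.4947, 0.2455, 0.1108]
tool_rot: [[-0.902, 0.247, -0.353], [0.23, 0.969, 0.09], [0.364, -0.0, -0.931]]
ft_force: [-14.3, 2.2, 20.3]
grip_width: 0.0562
gripper_force: 27.8
```

```bash
python3 look.py
python3 - <<'E'
from s import *
Rt,t=stand_pose(39,0); plan(R,p,Rt,t)
E
```

```text
16.0 [0.4947 0.2455 0.1108] [  9.6  35.4  69.3   8.5  94.8 -66.9] [-14.28   2.21  20.33] 0.0562
gf 27.848564812447876
scene blue 89 T p2/25/50/75/98 [[1.0, -26.0, -68.0], [16.0, -22.0, -62.0], [23.0, -18.0, -57.0], [27.0, 24.0, -45.0], [30.0, 28.0, -36.0]]
scene gray 258 T p2/25/50/75/98 [[-65.0, -41.0, -70.0], [-27.0, -18.0, -52.0], [-16.0, -5.0, -30.0], [10.0, 13.0, -20.0], [18.0, 35.0, 12.0]]
-140 4 z [ 8. 10. 11.] y [38. 44.]
-128 16 z [10. 12. 16.] y [31. 44.]
-116 18 z [13. 17. 20.] y [-23.  44.]
-104 65 z [-4.  7. 31.] y [-41.  43.]
-92 136 z [13. 25. 47.] y [-43.  43.]
-80 204 z [23. 29. 36.] y [-39.  37.]
-68 7 z [ 6.  9. 11.] y [-15.  11.]
-56 7 z [-2.  1.  4.] y [-17.   9.]
-44 18 z [-29. -26.  -8.] y [-16.  14.]
-32 107 z [-28. -21. -12.] y [-19.  16.]
-20 22 z [-58. -32. -27.] y [-29.  16.]
-8 33 z [-60. -39. -29.] y [-29.  41.]
4 157 z [-69. -53. -39.] y [-40.  37.]
16 64 z [-68. -61. -49.] y [-25.  28.]
28 15 z [-59. -57. -54.] y [-26.  26.]
16.05 [0.4948 0.2455 0.1109] [  9.6  35.4  69.3   8.5  94.8 -66.9] [-12.78   2.27  20.09] 0.0568
shift mm [-40.9   0.1  32.7] | 52.4  turn deg [-0.   -0.32 -0.02] | 0.3
```

Request:
{"name": "apply_moves", "arguments": {
  "series": [
    [14,0,-11,0,0,0,0.66],
    [14,0,-11,0,0,0,0.66],
    [0,0,0,0,0,0,0.66]
  ]
}}

```text
time_s: 16.42
position: [0.4797, 0.2496, 0.1403]
tool_rot: [[-0.905, 0.247, -0.345], [0.231, 0.969, 0.089], [0.356, 0.001, -0.934]]
ft_force: [-0.4, -0.4, -0.5]
grip_width: 0.0566
gripper_force: 17.6
```

```bash
python3 - <<'E'
from s import *
z=np.load("s5.npz"); C=z["C"]; D=C-seat; Q=np.stack([D@px,D@ys,D@pz],-1)*1000
k=(np.abs(Q[...,0])<40)&(np.abs(Q[...,1])<50)&(np.abs(Q[...,2]+6)<60)
v,u=np.nonzero(k); print(u.min(),u.max(),v.min(),v.max())
for r in range(v.min(),v.max()+1,2):
    cs=u[v==r]; print(r," ".join("%.0f,%.0f,%.0f"%tuple(Q[r,c]) for c in range(cs.min(),cs.max()+1,3)))
E
python3 - <<'E'
from s import *
s=get_image("scene"); C=cloud(s); im=s["frame"].astype(int); D=C-seat; Q=np.stack([D@px,D@ys,D@pz],-1)*1000
k=(np.abs(Q[...,0])<40)&(np.abs(Q[...,1])<45)&(Q[...,2]>-2)&(Q[...,2]<110)&(im.max(-1)>60)
for lo in range(-2,110,8):
    q=Q[k&(Q[...,2]>=lo)&(Q[...,2]<lo+8)]
    if len(q)>3: print(lo,len(q),"x",np.percentile(q[:,0],[5,50,95]).round(0),"y",np.percentile(q[:,1],[5,95]).round(0))
E
```

```text
16.425 [0.4797 0.2496 0.1403] [ 10.2  32.4  69.7   8.6  96.9 -65.8] [-0.41 -0.39 -0.48] 0.0566
206 249 189 227
189 32,-43,-34
191 23,-28,-7 21,-35,-6 25,-46,-33
193 26,-3,-9 24,-10,-9 21,-17,-7 19,-24,-6 16,-31,-5 20,-41,-30
195 25,13,-5 23,6,-8 21,-1,-9 18,-8,-6 17,-15,-8 13,-22,-3 11,-29,-5 15,-39,-30
197 24,26,-5 22,19,-7 19,12,-6 17,5,-6 15,-2,-6 14,-9,-9 12,-16,-11 7,-23,-3 5,-30,-4 7,-39,-21
199 33,44,-38 30,37,-35 19,32,-2 17,25,-3 16,18,-7 nan,nan,nan 14,4,-14 12,-4,-17 11,-11,-23 12,-20,-34 3,-24,-7 0,-31,-5 1,-39,-19
201 29,46,-42 25,39,-34 16,34,-7 13,27,-4 11,20,-5 12,12,-19 11,4,-26 10,-3,-30 9,-11,-37 8,-19,-42 -4,-21,-1 -5,-29,-3 -6,-36,-9 -7,-44,-14
203 22,45,-38 17,39,-27 10,33,-5 7,26,-4 5,19,-5 10,10,-32 9,2,-40 14,-8,-73 12,-16,-74 2,-20,-41 -9,-22,-3 -11,-29,-3 -12,-37,-10 -14,-45,-11
205 13,45,-25 11,38,-26 4,32,-6 2,25,-4 17,13,-78 14,6,-74 11,-2,-76 9,-9,-77 5,-16,-71 -5,-19,-33 -14,-23,-3 -16,-31,-7 -18,-38,-9 -20,-45,-7
207 12,46,-39 5,40,-20 -1,34,-6 -3,27,-3 -5,20,-5 8,7,-75 5,0,-71 2,-7,-69 0,-14,-71 -17,-15,-3 -18,-22,-7 -21,-29,-6 -23,-36,-8 -23,-45,-20
[... 774 characters left out ...]
54 -29,14,-52 -31,7,-50 -34,0,-47 -37,-7,-44 -40,-14,-43
221 -22,49,-57 -30,43,-27 -27,35,-53 -29,27,-54 -33,21,-47 -35,14,-47 -37,6,-49 -40,-1,-48
223 -29,48,-51 -34,42,-36 -33,34,-51 -37,27,-46 -38,20,-49
225 -34,50,-49 -37,43,-43 -39,36,-47
227 -40,49,-47
16.425 [0.4797 0.2496 0.1403] [ 10.2  32.4  69.7   8.6  96.9 -65.8] [-0.41 -0.39 -0.48] 0.0566
-2 15 x [-23. -10.   2.] y [-32.  32.]
38 4 x [-10. -10.  -9.] y [-17.   8.]
46 6 x [-10. -10.  -9.] y [-14.  13.]
54 6 x [-11. -10. -10.] y [-16.  11.]
62 4 x [-11. -11. -10.] y [-11.  11.]
78 6 x [-15. -14. -13.] y [-13.  14.]
86 48 x [-15. -13.   2.] y [-22.  19.]
94 70 x [-13.  -6.   1.] y [-12.  10.]
102 15 x [-12.  -7.   0.] y [-18.  13.]
```

Request:
{"name": "apply_moves", "arguments": {
  "series": [
    [-1.9,2,-2.3,0,0,0,0.69],
    [0,0,0,0,0,0,0.69],
    [-9,0,7.3,0,0,0,0.69],
    [-9,0,7.3,0,0,0,0.69],
    [-9,0,7.3,0,0,0,0.69],
    [-5,0,4,0,0,0,0.69],
    [-5,0,4,0,0,0,0.69]
  ]
}}

```text
time_s: 17.35
position: [0.5058, 0.2446, 0.0988]
tool_rot: [[-0.904, 0.248, -0.348], [0.231, 0.969, 0.089], [0.359, -0.0, -0.933]]
ft_force: [-0.4, 1.3, -1.2]
grip_width: 0.0588
gripper_force: 14.7
```

Request:
{"name": "apply_moves", "arguments": {
  "series": [
    [-8,0,6.5,0,0,0,0.69],
    [-8,0,6.5,0,0,0,0.69],
    [-6,0,4.9,0,0,0,0.69],
    [0,0,0,0,0,0,0.69]
  ]
}}

```text
time_s: 17.85
position: [0.5192, 0.241, 0.074]
tool_rot: [[-0.904, 0.248, -0.349], [0.232, 0.969, 0.089], [0.36, -0.001, -0.933]]
ft_force: [-0.0, -0.0, -0.8]
grip_width: 0.0589
gripper_force: 14.8
```

```bash
cat > inst.py <<'E'
from s import *
s=get_image("scene"); C=cloud(s); im=s["frame"].astype(int); D=C-seat; Q=np.stack([D@px,D@ys,D@pz],-1)*1000
h=cv2.cvtColor(s["frame"],cv2.COLOR_RGB2HSV); b=(h[...,0]>100)&(h[...,0]<130)&(h[...,1]>120)&(h[...,2]>60)
k=(np.abs(Q[...,0])<40)&(np.abs(Q[...,1])<45)&(Q[...,2]>-12)&(Q[...,2]<120)&(im.max(-1)>60)
for lo in range(-10,110,6):
    q=Q[k&(Q[...,2]>=lo)&(Q[...,2]<lo+6)]
    if len(q)>3: print(lo,len(q),"x",np.percentile(q[:,0],[5,50,95]).round(0),"y",np.percentile(q[:,1],[5,95]).round(0))
q=Q[k&b]; 
if len(q): print("blue",len(q),np.percentile(q,[2,50,98],axis=0).round(0).tolist())
E
python3 inst.py; python3 -c "
from s import *
Rt,t=stand_pose(39,0); plan(R,p,Rt,t)"
```

```text
17.85 [0.5192 0.241  0.074 ] [  8.9  39.4  67.9   8.1  92.2 -67.9] [-0.04 -0.04 -0.83] 0.0589
-10 220 x [-25. -15.  23.] y [-34.  34.]
-4 57 x [-22. -14.  22.] y [-31.  32.]
8 24 x [-13. -11.   6.] y [-15.  21.]
14 43 x [-12.  -9.   4.] y [-19.  12.]
20 40 x [-9. -3.  4.] y [-12.  11.]
26 8 x [-10.  -7.  -1.] y [-15.  16.]
32 12 x [-13.  -6.   1.] y [-22.  21.]
38 7 x [-13.  -8.  -1.] y [-24.  29.]
44 12 x [-15. -10.   4.] y [-25.  22.]
50 16 x [-15.  -7.   1.] y [-31.  30.]
56 37 x [-18. -13.   2.] y [-39.  38.]
62 42 x [-16.  -7.  15.] y [-41.  44.]
68 42 x [-10.  -1.  10.] y [-40.  43.]
74 51 x [-16.   5.  36.] y [-37.  42.]
80 55 x [-16.  -6.  14.] y [-28.  32.]
86 16 x [-8. -0. 25.] y [-27.  33.]
98 10 x [26. 34. 35.] y [-18.  24.]
blue 78 [[-16.0, -27.0, 53.0], [-10.0, 1.0, 83.0], [1.0, 31.0, 88.0]]
17.9 [0.5192 0.2411 0.0744] [  8.9  39.4  67.9   8.1  92.2 -67.9] [-0.59 -0.2  -0.77] 0.059
shift mm [-4.6 -1.7  7.8] | 9.2  turn deg [ 0.   -0.05 -0.06] | 0.1
```

Request:
{"name": "apply_moves", "arguments": {
  "series": [
    [-5,0,4,0,0,0,0.69],
    [-4.7,0,3.8,0,0,0,0.69],
    [0,0,0,0,0,0,0.69],
    [0,0,0,0,0,0,0.75],
    [0,0,0,0,0,0,1],
    [0,0,0,0,0,0,1]
  ]
}}

```text
time_s: 18.65
position: [0.5254, 0.2395, 0.0637]
tool_rot: [[-0.904, 0.248, -0.348], [0.232, 0.969, 0.089], [0.359, -0.0, -0.933]]
ft_force: [-0.1, -0.0, 0.0]
grip_width: 0.0856
gripper_force: 0.0
```

```bash
python3 inst.py
```

```text
18.65 [0.5254 0.2395 0.0637] [  8.7  40.5  67.5   8.1  91.4 -68.2] [-0.06 -0.    0.03] 0.0856
-10 235 x [-25. -14.  24.] y [-34.  36.]
-4 67 x [-23. -12.  21.] y [-32.  24.]
2 29 x [-11.  -9.   7.] y [-18.  21.]
8 67 x [-10.  -4.   5.] y [-12.  18.]
14 11 x [-8.  0.  3.] y [-15.  14.]
20 11 x [-8. -6.  2.] y [-16.  17.]
26 33 x [-11.  -4.   5.] y [-29.  38.]
32 22 x [-11.  -6.   4.] y [-35.  36.]
38 16 x [-12.  -6.   5.] y [-41.  21.]
44 16 x [-12.  -5.   7.] y [-42.  25.]
50 23 x [-12.  -8.   9.] y [-42.  43.]
56 22 x [-11.  -0.  26.] y [-44.  32.]
62 22 x [-12.  -1.   9.] y [-44.  44.]
68 23 x [-11.   1.  13.] y [-44.  32.]
74 43 x [-10.  -2.   7.] y [-28.  31.]
80 5 x [24. 26. 27.] y [-37.  40.]
86 10 x [29. 34. 38.] y [-10.  34.]
92 4 x [27. 29. 34.] y [-30.  32.]
blue 98 [[-12.0, -28.0, 30.0], [-6.0, 24.0, 63.0], [5.0, 37.0, 78.0]]
```

```bash
cat >> h.py <<'E'
Rg2=np.c_[-px,ys,-pz]
E
python3 - <<'E'
from s import *
q=p-R[:,2]*.13; pre=seat+.085*pz
plan(R,q,Rg2,q); plan(Rg2,q,Rg2,pre)
E
```

```text
18.7 [0.5254 0.2396 0.0637] [  8.7  40.5  67.5   8.1  91.4 -68.2] [ 1.16  0.17 -0.46] 0.0853
shift mm [0. 0. 0.] | 0.0  turn deg [-2.000e-02 -5.102e+01 -5.000e-02] | 51.0
shift mm [61.6 -1.7 11.1] | 62.6  turn deg [0. 0. 0.] | 0.0
```

Request:
{"name": "apply_moves", "arguments": {
  "series": [
    [0,0,-30,0,0,0,1],
    [0,0,-50,0,0,0,1],
    [0,0,-50,0,0,0,1],
    [0,0,0,0,-8.5,0,1],
    [0,0,0,0,-8.5,0,1],
    [0,0,0,0,-8.5,0,1],
    [0,0,0,0,-8.5,0,1],
    [0,0,0,0,-8.5,0,1],
    [0,0,0,0,-8.5,0,1],
    [30,-0.8,5,0,0,0,1],
    [31,-0.8,5,0,0,0,1],
    [0,0,0,0,0,0,1]
  ]
}}

```text
time_s: 20.2
position: [0.5222, 0.2385, 0.1449]
tool_rot: [[-0.841, 0.247, 0.482], [0.213, 0.969, -0.124], [-0.497, -0.002, -0.868]]
ft_force: [0.4, -0.0, 1.7]
grip_width: 0.0852
gripper_force: 0.0
```

```bash
python3 inst.py
python3 - <<'E'
from s import *
plan(R,p,Rg2,seat-.005*pz)
E
```

```text
20.2 [0.5222 0.2385 0.1449] [ 21.1  19.8  95.1 -25.2  42.9 -39.4] [ 0.37 -0.02  1.67] 0.0852
-10 219 x [-25. -15.  24.] y [-34.  35.]
-4 78 x [-24. -11.  20.] y [-33.  29.]
2 33 x [-12.  -9.   0.] y [-18.  22.]
8 55 x [-10.  -2.   6.] y [-11.  12.]
14 20 x [-8. -3.  4.] y [-17.  14.]
20 10 x [-7. -2.  3.] y [-14.  17.]
26 33 x [-11.  -4.   6.] y [-34.  38.]
32 18 x [-11.  -6.   4.] y [-33.  37.]
38 19 x [-12.  -6.   5.] y [-22.  25.]
44 10 x [-12.  -7.   6.] y [-25.  28.]
50 13 x [-12.  -8.   3.] y [-23.  32.]
56 7 x [-12. -10.  -2.] y [-25.  30.]
62 12 x [-12.  -5.   1.] y [-25.  32.]
68 14 x [-12.  -4.   0.] y [-28.  32.]
74 34 x [-11.  -5.   6.] y [-27.  31.]
blue 92 [[-12.0, -29.0, 30.0], [-7.0, 27.0, 59.0], [5.0, 37.0, 77.0]]
20.25 [0.5238 0.2386 0.1462] [ 21.1  19.8  94.9 -25.1  43.  -39.4] [0.65 0.59 0.96] 0.0855
shift mm [ 0.6 -0.3 91.4] | 91.4  turn deg [-0.03 -0.04  0.01] | 0.0
```

Request:
{"name": "apply_moves", "arguments": {
  "series": [
    [1.5,1.2,15,0,0,0,1],
    [0,0,25,0,0,0,1],
    [0,0,25,0,0,0,1],
    [0,0,15,0,0,0,1],
    [0,0,10,0,0,0,1],
    [0,0,0,0,0,0,1],
    [0,0,0,0,0,0,0.8],
    [0,0,0,0,0,0,0.7],
    [0,0,0,0,0,0,0.68],
    [0,0,0,0,0,0,0.68],
    [0,0,0,0,0,0,0.68]
  ]
}}

```text
time_s: 21.62
position: [0.5661, 0.2289, 0.0689]
tool_rot: [[-0.838, 0.247, 0.486], [0.214, 0.969, -0.124], [-0.501, 0.0, -0.865]]
ft_force: [-6.9, -0.4, 9.0]
grip_width: 0.0586
gripper_force: 11.1
```

```bash
python3 inst.py|tail -12
python3 - <<'E'
from s import *
plan(R,p,Rg2,seat-.005*pz)
s=get_image("scene"); C=cloud(s); T=(C-p)@R*1000; im=s["frame"]
k=(np.abs(T[...,0])<14)&(np.abs(np.abs(T[...,1])-35)<10)&(T[...,2]>-80)&(T[...,2]<10)&(im.max(-1)<75); print("finger tip z",np.percentile(T[k][:,2],[50,90,98]))
E
```

```text
21.625 [0.5661 0.2289 0.0689] [ 18.3  28.6  95.9 -29.7  33.  -35.5] [-6.9  -0.43  8.99] 0.0586
-10 154 x [-25. -19.  -7.] y [-36.  36.]
-4 37 x [-23. -16.  -9.] y [-32.  27.]
2 23 x [-11.  -9.  -6.] y [-14.  21.]
8 11 x [-10.  -8.  -6.] y [-3. 22.]
14 5 x [-9. -7. -5.] y [ 3. 15.]
38 8 x [-12.  -9.  -6.] y [20. 43.]
50 6 x [-13. -12.  -9.] y [21. 36.]
56 4 x [-13. -12. -11.] y [27. 34.]
62 4 x [-12. -12. -11.] y [25. 36.]
blue 11 [[-12.0, 21.0, 43.0], [-11.0, 25.0, 54.0], [-9.0, 29.0, 66.0]]
21.675 [0.5661 0.2289 0.0689] [ 18.3  28.6  95.9 -29.7  33.  -35.5] [-6.19 -1.38  8.95] 0.0584
shift mm [-0.5 -1.5  2.8] | 3.2  turn deg [ 0.    0.07 -0.03] | 0.1
finger tip z [-67.22476412 -48.02360137 -46.90485084]
```

Request:
{"name": "apply_moves", "arguments": {
  "series": [
    [0,0,-5,0,0,0,0.68],
    [0,0,-10,0,0,0,0.68],
    [0,0,-15,0,0,0,0.68],
    [0,0,-20,0,0,0,0.68],
    [0,0,-25,0,0,0,0.68],
    [0,0,-25,0,0,0,0.68],
    [0,0,-20,0,0,0,0.68],
    [0,0,-10,0,0,0,0.68],
    [0,0,0,0,0,0,0.68]
  ]
}}

```text
time_s: 22.85
position: [0.5032, 0.245, 0.1806]
tool_rot: [[-0.839, 0.247, 0.485], [0.214, 0.969, -0.123], [-0.5, 0.0, -0.866]]
ft_force: [-0.1, -0.5, -1.2]
grip_width: 0.0581
gripper_force: 9.5
```

```bash
cat > tip.py <<'E'
from s import *
def tipscan(name="scene"):
    s=get_image(name); C=cloud(s); T=(C-p)@R*1000; im=s["frame"].astype(int)
    k=(np.abs(T[...,0])<30)&(np.abs(T[...,1])<45)&(T[...,2]>-60)&(T[...,2]<85)&(C[...,2]>.014)
    for lo in range(-60,85,8):
        q=T[k&(T[...,2]>=lo)&(T[...,2]<lo+8)]
        if len(q)>1: print(name,lo,len(q),"x",np.percentile(q[:,0],[5,50,95]).round(0),"y",np.percentile(q[:,1],[2,98]).round(0))
if __name__=="__main__":
    print(o["gripper_force"]); tipscan()
E
python3 tip.py
python3 - <<'E'
from s import *
Rt=Rdown(28+180); 
plan(R,p,Rt,p); t=np.array([.4635,.0525,.20]); plan(Rt,p,Rt,t)
E
```

```text
22.85 [0.5032 0.245  0.1806] [ 22.8  16.2  93.8 -24.   47.9 -40.1] [-0.08 -0.51 -1.16] 0.0581
9.493521933909506
scene -60 9 x [ 7. 11. 12.] y [23. 40.]
scene -52 15 x [ 4. 11. 12.] y [19. 43.]
scene -44 9 x [ 7. 11. 12.] y [-13.  34.]
scene -36 9 x [ 3. 10. 11.] y [-17.  33.]
scene -28 13 x [-1.  6.  7.] y [-20.  17.]
scene -20 57 x [-5.  2.  7.] y [-16.  17.]
scene -12 70 x [-3.  8. 11.] y [-22.  21.]
scene -4 14 x [ 7. 10. 11.] y [-17.  23.]
scene 4 3 x [8. 8. 8.] y [-10.   6.]
scene 12 3 x [8. 8. 8.] y [-11.  13.]
scene 20 12 x [7. 7. 9.] y [-15.  14.]
scene 28 7 x [7. 8. 9.] y [-13.  15.]
scene 36 8 x [4. 8. 8.] y [-13.  15.]
scene 44 7 x [3. 8. 8.] y [-13.  15.]
scene 52 3 x [4. 8. 8.] y [-9.  9.]
22.9 [0.5033 0.2448 0.1799] [ 22.8  16.2  93.8 -24.   47.9 -40.1] [ 0.05 -0.34 -1.03] 0.0583
shift mm [0. 0. 0.] | 0.0  turn deg [-11.08  28.57 -41.36] | 51.5
shift mm [ 125.4 -151.1  -20.1] | 197.4  turn deg [0. 0. 0.] | 0.0
```

Request:
{"name": "apply_moves", "arguments": {
  "series": [
    [0,0,-20,0,0,0,0.68],
    [0,0,0,-1.85,4.76,-6.89,0.68],
    [0,0,0,-1.85,4.76,-6.89,0.68],
    [0,0,0,-1.85,4.76,-6.89,0.68],
    [0,0,0,-1.85,4.76,-6.89,0.68],
    [0,0,0,-1.85,4.76,-6.89,0.68],
    [0,0,0,-1.85,4.76,-6.89,0.68],
    [30,-36,0,0,0,0,0.68],
    [30,-36,0,0,0,0,0.68],
    [30,-36,8,0,0,0,0.68],
    [30,-36,15,0,0,0,0.68],
    [0,0,0,0,0,0,0.68]
  ]
}}

```text
time_s: 24.4
position: [0.4545, 0.0614, 0.1728]
tool_rot: [[-0.885, -0.465, -0.003], [-0.465, 0.885, 0.0], [0.002, 0.002, -1.0]]
ft_force: [0.7, 0.3, -0.6]
grip_width: 0.0582
gripper_force: 9.5
```

```bash
python3 tip.py
python3 - <<'E'
from s import *
plan(R,p,Rdown(208),np.array([.4631,.0526,.12]))
E
```

```text
24.4 [0.4545 0.0614 0.1728] [  -7.1   14.2   90.8   -0.    75.1 -124.9] [ 0.65  0.3  -0.58] 0.0582
9.473678015638143
scene -60 56 x [-4.  7. 12.] y [-33.  44.]
scene -52 61 x [-6.  7. 12.] y [-32.  44.]
scene -44 54 x [-5.  8. 12.] y [-34.  42.]
scene -36 39 x [-5.  5. 11.] y [-31.  38.]
scene -28 23 x [-4.  2.  7.] y [-21.   9.]
scene -20 33 x [-2.  5.  8.] y [-17.  23.]
scene -12 61 x [-5.  7. 11.] y [-19.  24.]
scene -4 31 x [-7.  7. 11.] y [-19.  25.]
scene 4 11 x [-3.  7.  8.] y [-9. 18.]
scene 12 20 x [-4.  6.  8.] y [-10.  17.]
scene 20 24 x [-4.  4.  8.] y [-8. 18.]
scene 28 23 x [-5.  4.  7.] y [-9. 17.]
scene 36 20 x [-5.  6.  8.] y [-11.  17.]
scene 44 19 x [-4.  3.  7.] y [-11.  17.]
scene 52 18 x [-5.  3.  7.] y [-10.  17.]
scene 60 7 x [-1.  1.  3.] y [-10.  13.]
24.45 [0.4552 0.0627 0.1735] [  -7.    14.2   90.7    0.    75.2 -124.8] [ 0.22 -0.01 -0.72] 0.0585
shift mm [ -2.3 -12.7  53.4] | 55.0  turn deg [ 0.07 -0.05 -0.19] | 0.2
```

Request:
{"name": "apply_moves", "arguments": {
  "series": [
    [-1,-7,25,0,0,-0.2,0.68],
    [-1,-6,30,0,0,0,0.68],
    [0,0,15,0,0,0,0.68],
    [0,0,0,0,0,0,0.68],
    [0,0,0,0,0,0,0.68]
  ]
}}

```text
time_s: 25.08
position: [0.4638, 0.0538, 0.1048]
tool_rot: [[-0.881, -0.473, 0.002], [-0.473, 0.881, 0.0], [-0.001, -0.001, -1.0]]
ft_force: [-0.6, 0.2, -0.9]
grip_width: 0.0584
gripper_force: 9.5
```

```bash
python3 - <<'E'
from s import *
from h import onplane
s=get_image("scene"); C=cloud(s); T=(C-p)@R*1000; im=s["frame"].astype(int)
k=(np.abs(T[...,0])<20)&(np.abs(T[...,1])<30)&(T[...,2]>15)&(T[...,2]<62)&(C[...,2]>.02)
for lo in(20,28,36,44,52):
    q=T[k&(T[...,2]>=lo)&(T[...,2]<lo+8)]; print(lo,len(q),"x",np.percentile(q[:,0],[5,95]).round(1),"y",np.percentile(q[:,1],[3,97]).round(1))
m=ringmask(s)[195:232,298:345]; print("\n".join("".join("#" if x else "." for x in r) for r in m))
E
python3 - <<'E'
from s import *
plan(R,p,Rdown(208),np.array([.4631,.0526,.09]))
E
```

```text
25.075 [0.4638 0.0538 0.1048] [  -8.    19.5   96.     0.    64.4 -126.2] [-0.56  0.22 -0.91] 0.0584
20 23 x [-5.2  7.7] y [-9.9 18.6]
28 22 x [-5.9  8.1] y [-10.3  16.7]
36 17 x [-3.1  7.7] y [-9.5 16.4]
44 17 x [-3.5  8. ] y [-9.5 17. ]
52 11 x [-2.7  6.5] y [-11.   17.5]
......########.................................
......########.................................
......########.................................
......#######..................................
......#######..................................
......######...................................
......#####....................................
......####.....................................
......####.....................................
........##.....................................
.........##....................................
.........####.......#..........................
.........######..##########....................
.........####################..................
.........######################................
.........#########.........####................
........######..............####...............
......###
[... 420 characters left out ...]
..
..............######.....#####.................
...............#############...................
.................#########.....................
....................####.......................
...............................................
...............................................
...............................................
...............................................
...............................................
...............................................
...............................................
25.125 [0.4639 0.0537 0.1049] [  -8.    19.5   96.     0.    64.4 -126.2] [ 0.15 -0.18 -1.06] 0.0582
shift mm [ 1.2 -0.6 14.9] | 15.0  turn deg [-0.04  0.1   0.22] | 0.2
```

Request:
{"name": "apply_moves", "arguments": {
  "series": [
    [0.8,-1.6,15,0,0,0.2,0.68],
    [0,0,14,0,0,0,0.68],
    [0,0,3,0,0,0,0.68],
    [0,0,3,0,0,0,0.68],
    [0,0,2,0,0,0,0.68],
    [0,0,0,0,0,0,0.68]
  ]
}}

```text
time_s: 25.88
position: [0.4634, 0.0515, 0.0674]
tool_rot: [[-0.883, -0.469, 0.001], [-0.469, 0.883, 0.0], [-0.001, -0.0, -1.0]]
ft_force: [-0.6, 0.9, -1.2]
grip_width: 0.0585
gripper_force: 9.5
```

Request:
{"name": "apply_moves", "arguments": {
  "series": [
    [0,0,2,0,0,0,0.68],
    [0,0,2,0,0,0,0.68],
    [0,0,0,0,0,0,0.68]
  ]
}}

```text
time_s: 26.25
position: [0.4648, 0.0516, 0.065]
tool_rot: [[-0.883, -0.469, 0.005], [-0.469, 0.883, 0.0], [-0.004, -0.002, -1.0]]
ft_force: [-0.4, 1.5, 15.9]
grip_width: 0.0584
gripper_force: 15.5
```

Run:
```python
from s import *
s=get_image("scene")
m=ringmask(s)[195:232,298:345]; print("\n".join("".join("#" if x else "." for x in r) for r in m[8:]))
C=cloud(s);T=(C-p)@R*1000
for lo in(20,28,36,44,52):
    q=T[(np.abs(T[...,0])<20)&(np.abs(T[...,1])<30)&(C[...,2]>.012)&(T[...,2]>=lo)&(T[...,2]<lo+8)]; print(lo,len(q),"x",np.percentile(q[:,0],[5,95]).round(1),"y",np.percentile(q[:,1],[3,97]).round(1))
```

```text
26.25 [0.4648 0.0516 0.065 ] [-8.300e+00  2.280e+01  9.910e+01  1.000e-01  5.780e+01 -1.263e+02] [-0.36  1.49 15.93] 0.0584
.......####.###................................
.......####.###................................
.......####.###................................
.......####.###......#..#......................
.......####.#############......................
.......####.#############......................
.......####.#############......................
.......###########.............................
.......#######.................................
......######...................................
......#####....................................
......######...................................
......######...................................
......#######..................................
........#####..................................
...........###.................................
............###................................
.............#####.............................
..............######....####...................
...............#############...................
.................#########.....................
...................#####.......................
...............................................
...............................................
...............................................
...............................................
...............................................
...............................................
...............................................
20 17 x [-2.4  8.6] y [-13.3  17.1]
28 18 x [-3.4  9.2] y [-13.2  18.1]
36 21 x [-4.4  8.7] y [-13.1  18. ]
44 19 x [-4.   9.2] y [-9.4 17.6]
52 4 x [-2.2  8. ] y [13.  20.6]
```

Request:
{"name": "apply_moves", "arguments": {
  "series": [
    [0,0,-0.5,0,0,0,0.64],
    [0,0,-0.7,0,0,0,0.6],
    [0,0,-0.7,0,0,0,0.56],
    [0,0,-0.7,0,0,0,0.52],
    [0,0,0,0,0,0,0.52]
  ],
  "grip_force": 50
}}

```text
time_s: 26.92
position: [0.4667, 0.051, 0.0689]
tool_rot: [[-0.883, -0.469, 0.01], [-0.469, 0.883, -0.001], [-0.008, -0.006, -1.0]]
ft_force: [1.2, -0.9, 25.5]
grip_width: 0.0448
gripper_force: 28.9
```

Request:
{"name": "apply_moves", "arguments": {
  "series": [
    [0,0,-1.5,0,0,0,0.48],
    [0,0,-1,0,0,0,0.44],
    [0,0,-0.7,0,0,0,0.4],
    [0,0,-0.5,0,0,0,0.37],
    [0,0,-0.5,0,0,0,0.34],
    [0,0,0,0,0,0,0.33],
    [0,0,0,0,0,0,0.33]
  ]
}}

```text
time_s: 27.8
position: [0.4654, 0.0508, 0.0713]
tool_rot: [[-0.883, -0.469, 0.006], [-0.469, 0.883, -0.001], [-0.005, -0.004, -1.0]]
ft_force: [2.3, -3.1, 7.7]
grip_width: 0.0285
gripper_force: 30.6
```

Run:
```python
from s import *
s=get_image("scene")
m=ringmask(s)[195:235,290:345]; print("\n".join("".join("#" if x else "." for x in r) for r in m))
C=cloud(s);T=(C-p)@R*1000
for lo in(12,20,28,36,44,52,60):
    q=T[(np.abs(T[...,0])<20)&(np.abs(T[...,1])<50)&(C[...,2]>.012)&(T[...,2]>=lo)&(T[...,2]<lo+8)]
    if len(q): print(lo,len(q),"x",np.percentile(q[:,0],[5,95]).round(1),"y",np.percentile(q[:,1],[3,97]).round(1))
```

```text
27.8 [0.4654 0.0508 0.0713] [  -8.3   22.2   98.6   -0.    58.8 -126.3] [ 2.31 -3.15  7.7 ] 0.0285
...............####...#................................
..............#####..###...............................
.............#####...###...............................
.............###.....##................................
.............####....###...............................
.............######.####...............................
..............##########...............................
...............##########..............................
..............###########..............................
..............##################.......................
..............###################......................
..............####################.....................
..............####...#############.....................
..............####.....................................
..............####.....................................
.............#####.....................................
.............####......................................
.............####................................
[... 752 characters left out ...]
......................................
.......................................................
.......................................................
.......................................................
.......................................................
.......................................................
.......................................................
.......................................................
.......................................................
12 16 x [-3.2  9.5] y [-11.7  21.2]
20 18 x [-3.1  8.4] y [-6.2 21.8]
28 24 x [-4.6  8.7] y [-20.   24.1]
36 20 x [-3.5  8.3] y [-17.3  27.9]
44 18 x [-3.3  8.2] y [-20.6  29.3]
52 23 x [-5.4  8.2] y [-26.4  31.5]
```

Request:
{"name": "apply_moves", "arguments": {
  "series": [
    [0,0,-4,0,0,0,0.33],
    [0,0,-8,0,0,0,0.33],
    [0,0,-15,0,0,0,0.33],
    [0,0,-20,0,0,0,0.33],
    [0,0,-25,0,0,0,0.33],
    [0,0,-20,0,0,0,0.33],
    [0,0,-10,0,0,0,0.33],
    [0,0,0,0,0,0,0.33]
  ]
}}

```text
time_s: 28.85
position: [0.4632, 0.0516, 0.1722]
tool_rot: [[-0.883, -0.469, 0.001], [-0.469, 0.883, 0.0], [-0.001, -0.0, -1.0]]
ft_force: [0.2, -0.1, -2.7]
grip_width: 0.0288
gripper_force: 28.7
```

```bash
cat > ring.py <<'E'
from s import *
print(o["gripper_force"],R[:,2].round(3))
def scan(name):
    s=get_image(name); C=cloud(s);T=(C-p)@R*1000; im=s["frame"].astype(int)
    near=(np.abs(T[...,0])<80)&(np.abs(T[...,1])<50)&(T[...,2]<85)&(C[...,2]>.025)
    for lo in range(36,84,6):
        q=T[near&(T[...,2]>=lo)&(T[...,2]<lo+6)]
        if len(q)>2: print(name,lo,len(q),"x",np.percentile(q[:,0],[3,50,97]).round(0),"y",np.percentile(q[:,1],[3,97]).round(0))
    # ring body: x away from eyes (toolx>8)
    k=near&(T[...,0]>14)&(T[...,2]>40); q=T[k]
    if len(q)>8:
        A=np.c_[q[:,0],q[:,1],np.ones(len(q))]; c=np.linalg.lstsq(A,q[:,2],rcond=None)[0]; print("plane z=ax+by+c",c.round(3),"n",len(q),"x",q[:,0].min().round(0),q[:,0].max().round(0),"y",q[:,1].min().round(0),q[:,1].max().round(0))
    return s,C,T
if __name__=="__main__": scan("scene"); scan("top")
E
python3 ring.py
```

```text
28.85 [0.4632 0.0516 0.1722] [  -8.3   14.9   89.9    0.    75.1 -126.3] [ 0.19 -0.07 -2.7 ] 0.0288
28.700412250375393 [ 0.001  0.    -1.   ]
scene 36 19 x [-1.  4.  8.] y [-21.  27.]
scene 42 20 x [-3.  4.  9.] y [-22.  27.]
scene 48 22 x [-6.  3.  8.] y [-20.  29.]
scene 54 20 x [-5.  4.  8.] y [-28.  32.]
scene 60 79 x [-6. 13. 44.] y [-30.  35.]
scene 66 140 x [-2. 39. 60.] y [-31.  35.]
scene 72 23 x [ 8. 42. 60.] y [-28.  34.]
plane z=ax+by+c [ 6.9000e-02 -2.0000e-03  6.5659e+01] n 173 x 14.0 62.0 y -35.0 36.0
top 60 15 x [16. 26. 53.] y [-17.  35.]
top 66 95 x [17. 51. 60.] y [-19.  34.]
top 72 5 x [45. 53. 59.] y [-13.  22.]
plane z=ax+by+c [ 0.094  0.    64.269] n 114 x 14.0 61.0 y -22.0 35.0
```

```bash
cat > circ.py <<'E'
from ring import *
def fit(name):
    s=get_image(name); C=cloud(s);T=(C-p)@R*1000; im=s["frame"].astype(int)
    k=(T[...,0]>10)&(T[...,0]<70)&(np.abs(T[...,1])<45)&(T[...,2]>60)&(T[...,2]<76)&(C[...,2]>.03)&ringmask(s).astype(bool)
    q=T[k][:,:2]; 
    A=np.c_[2*q,np.ones(len(q))]; c=np.linalg.lstsq(A,(q**2).sum(1),rcond=None)[0]; r=np.sqrt(c[2]+c[0]**2+c[1]**2)
    d=np.hypot(*(q-c[:2]).T); print(name,len(q),"centre T",c[:2].round(1),"r",r.round(1),np.percentile(d,[3,97]).round(1),"x97",np.percentile(q[:,0],98).round(1),"y",np.percentile(q[:,1],[2,98]).round(1))
    return c[:2]
if __name__=="__main__": fit("scene"); fit("top")
E
python3 circ.py
```

```text
28.95 [0.4628 0.0516 0.1713] [  -8.3   15.    90.     0.    75.1 -126.3] [-0.09 -0.51 -1.8 ] 0.0287
28.69338757102753 [-0.001  0.001 -1.   ]
scene 139 centre T [28.7  2.5] r 30.7 [27.4 34.1] x97 59.3 y [-31.   34.8]
top 77 centre T [27.9  0.7] r 30.0 [27.5 32.4] x97 59.6 y [-20.4  32. ]
```

```bash
cat > tgt.py <<'E'
from s import *
def tgt(z,xy=(.560,-.1035),c=(28.3,1.6,76),al=4.5):
    Rt=Rdown(208)@Ro.from_rotvec([0,np.radians(al),0]).as_matrix()
    return Rt,np.array([*xy,z])-Rt@(np.array(c)/1000)
E
python3 - <<'E'
from tgt import *
Rt,t=tgt(.115); print(t); plan(R,p,Rt,p); plan(Rt,p,Rt,t); plan(R,p,R,t)
E
```

```text
29.05 [0.4629 0.0516 0.1712] [  -8.3   15.    90.     0.    75.1 -126.3] [-0.1  -0.61 -1.49] 0.0288
[ 0.59092646 -0.08886822  0.18854532]
shift mm [0. 0. 0.] | 0.0  turn deg [ 0.07  4.45 -0.01] | 4.5
shift mm [ -45.6 -184.1  -20.9] | 190.8  turn deg [0. 0. 0.] | 0.0
shift mm [ -47.2 -184.1  -17.6] | 190.8  turn deg [0. 0. 0.] | 0.0
```

Request:
{"name": "apply_moves", "arguments": {
  "series": [
    [0,0,-12,0,1.5,0,0.33],
    [-4,-14,-9,0,1.5,0,0.33],
    [-6,-24,0,0,1.5,0,0.33],
    [-7,-28,0,0,0,0,0.33],
    [-7,-30,0,0,0,0,0.33],
    [-7,-30,0,0,0,0,0.33],
    [-7,-28,0,0,0,0,0.33],
    [-5,-20,0,0,0,0,0.33],
    [-3,-10,0,0,0,0,0.33],
    [0,0,0,0,0,0,0.33],
    [0,0,0,0,0,0,0.33]
  ]
}}

```text
time_s: 30.42
position: [0.5899, -0.0887, 0.1897]
tool_rot: [[-0.88, -0.47, -0.069], [-0.468, 0.883, -0.036], [0.078, 0.001, -0.997]]
ft_force: [0.1, -0.3, -2.3]
grip_width: 0.0285
gripper_force: 28.2
```

```bash
python3 circ.py
python3 - <<'E'
from ring import *
from tgt import tgt
Rt,t=tgt(.105); plan(R,p,Rt,t)
for n in("scene","top"):
    s,C,T=scan(n)
    k=(C[...,2]>.081)&(np.hypot(C[...,0]-.56,C[...,1]+.1035)<.022); print(n,"shaft top visible",k.sum(),C[k].mean(0) if k.any() else "")
E
```

```text
30.425 [ 0.5899 -0.0887  0.1897] [ -18.3   28.9   64.6   -3.2   89.7 -136.2] [ 0.14 -0.33 -2.32] 0.0285
28.18829114945629 [-0.069 -0.036 -0.997]
30.475 [ 0.59   -0.0887  0.1899] [ -18.3   28.9   64.5   -3.2   89.7 -136.2] [-0.38 -0.35 -2.1 ] 0.0284
28.1888802650235 [-0.069 -0.036 -0.997]
shift mm [-1.7 -0.6 11.3] | 11.4  turn deg [0.02 0.02 0.02] | 0.0
scene shaft top visible 0 
top shaft top visible 1213 [ 0.56269518 -0.10167371  0.48928981]Traceback (most recent call last):
  File "circ.py", line 9, in <module>
    if __name__=="__main__": fit("scene"); fit("top")
                             ~~~^^^^^^^^^
  File "circ.py", line 7, in fit
    d=np.hypot(*(q-c[:2]).T); print(name,len(q),"centre T",c[:2].round(1),"r",r.round(1),np.percentile(d,[3,97]).round(1),"x97",np.percentile(q[:,0],98).round(1),"y",np.percentile(q[:,1],[2,98]).round(1))
                                                                                         ~~~~~~~~~~~~~^^^^^^^^^^
    return _quantile_unchecked(
        a, q, axis, out, overwrite_input, method, keepdims, weights)
    return _ureduce(a,
                    func=_quantile_ureduce_func,
    ...<5 lines>...
                    overwrite_input=overwrite_input,
                    method=method)
    r = func(a, **kwargs)
    result = _quantile(arr,
                       quantiles=q,
    ...<2 lines>...
                       out=out,
                       weights=wgt)
    slices_having_nans = np.isnan(arr[-1, ...])
                                  ~~~^^^^^^^^^
IndexError: index -1 is out of bounds for axis 0 with size 0
```

Request:
{"name": "apply_moves", "arguments": {
  "series": [
    [-0.9,-0.6,12,0,0,0,0.33],
    [-0.8,0,10,0,0,0,0.33],
    [-0.6,0,8,0,0,0,0.33],
    [-0.4,0,5,0,0,0,0.33],
    [-0.3,0,4,0,0,0,0.33],
    [0,0,0,0,0,0,0.33]
  ]
}}

```text
time_s: 31.32
position: [0.5905, -0.0899, 0.1505]
tool_rot: [[-0.88, -0.469, -0.069], [-0.468, 0.883, -0.036], [0.078, 0.0, -0.997]]
ft_force: [0.2, -0.8, -1.5]
grip_width: 0.0285
gripper_force: 28.2
```

Request:
{"name": "apply_moves", "arguments": {
  "series": [
    [-0.3,0,4,0,0,0,0.33],
    [-0.3,0,4,0,0,0,0.33],
    [0,0,0,0,0,0,0.33]
  ]
}}

```text
time_s: 31.7
position: [0.5904, -0.0899, 0.1422]
tool_rot: [[-0.88, -0.469, -0.07], [-0.468, 0.883, -0.036], [0.078, 0.001, -0.997]]
ft_force: [0.0, 0.5, -1.7]
grip_width: 0.0283
gripper_force: 28.2
```

Request:
{"name": "apply_moves", "arguments": {
  "series": [
    [-0.3,0,4,0,0,0,0.33],
    [-0.2,0,3,0,0,0,0.33],
    [-0.2,0,2,0,0,0,0.33],
    [0,0,0,0,0,0,0.33]
  ]
}}

```text
time_s: 32.2
position: [0.5905, -0.0899, 0.1334]
tool_rot: [[-0.88, -0.469, -0.069], [-0.468, 0.883, -0.036], [0.078, 0.0, -0.997]]
ft_force: [0.5, 1.0, -1.9]
grip_width: 0.0288
gripper_force: 28.2
```

Request:
{"name": "apply_moves", "arguments": {
  "series": [
    [-0.2,0,2,0,0,0,0.33],
    [-0.1,0,1.5,0,0,0,0.33],
    [-0.1,0,1.5,0,0,0,0.33],
    [0,0,0,0,0,0,0.33]
  ]
}}

```text
time_s: 32.7
position: [0.5905, -0.0899, 0.1285]
tool_rot: [[-0.88, -0.469, -0.069], [-0.468, 0.883, -0.036], [0.078, 0.0, -0.997]]
ft_force: [-0.1, 0.8, -1.7]
grip_width: 0.0288
gripper_force: 28.2
```

Request:
{"name": "apply_moves", "arguments": {
  "series": [
    [-0.1,0,1.5,0,0,0,0.33],
    [-0.1,0,1.5,0,0,0,0.33],
    [0,0,0,0,0,0,0.33]
  ]
}}

```text
time_s: 33.08
position: [0.5909, -0.0899, 0.1265]
tool_rot: [[-0.88, -0.469, -0.067], [-0.468, 0.883, -0.037], [0.077, -0.001, -0.997]]
ft_force: [-0.8, 0.8, 5.0]
grip_width: 0.0288
gripper_force: 28.1
```

Run:
```python
from s import *
for n in("scene","top"):
    s=get_image(n); C=cloud(s); T=(C-p)@R*1000
    k=(np.abs(T[...,0]-25)<50)&(np.abs(T[...,1])<45)&(T[...,2]>0)&(T[...,2]<100)
    print(n,k.sum())
    for lo in range(0,100,8):
        q=C[k&(T[...,2]>=lo)&(T[...,2]<lo+8)]
        if len(q)>3: print(lo,len(q),np.median(q,0).round(3))
    P=C[np.hypot(C[...,0]-.56,C[...,1]+.1035)<.06]; print(len(P),np.percentile(P[:,2],[5,25,50,75,95]).round(3))
```

```text
33.075 [ 0.5909 -0.0899  0.1265] [ -18.4   31.7   70.3   -3.3   81.  -135.8] [-0.83  0.78  4.98] 0.0288
scene 3
15 [0.004 0.006 0.012 0.019 0.03 ]
top 0
3804 [0.355 0.436 0.453 0.465 0.476]
```

Request:
{"name": "apply_moves", "arguments": {
  "series": [
    [-0.5,0,0.8,0,0,0,0.37],
    [-0.5,0,0.8,0,0,0,0.41],
    [-0.5,0,0.8,0,0,0,0.45],
    [-0.5,0,0.7,0,0,0,0.49],
    [0,0,0,0,0,0,0.49]
  ]
}}

```text
time_s: 33.8
position: [0.5933, -0.0895, 0.1248]
tool_rot: [[-0.881, -0.469, -0.064], [-0.468, 0.883, -0.038], [0.075, -0.004, -0.997]]
ft_force: [0.3, 0.7, 13.4]
grip_width: 0.0419
gripper_force: 22.3
```

Request:
{"name": "apply_moves", "arguments": {
  "series": [
    [-0.5,0,0.4,0,0,0,0.53],
    [-0.5,0,0.5,0,0,0,0.57],
    [-0.5,0,0.5,0,0,0,0.61],
    [-0.5,0,0.4,0,0,0,0.65],
    [0,0,0,0,0,0,0.68],
    [0,0,0,0,0,0,0.68]
  ]
}}

```text
time_s: 34.55
position: [0.5942, -0.0885, 0.1209]
tool_rot: [[-0.881, -0.469, -0.067], [-0.468, 0.883, -0.037], [0.077, -0.001, -0.997]]
ft_force: [0.7, -0.4, 5.6]
grip_width: 0.0581
gripper_force: 9.9
```

Request:
{"name": "apply_moves", "arguments": {
  "series": [
    [0,0,-2,0,0,0,0.69],
    [0.2,0,-3,0,0,0,0.69],
    [0.2,0,-3,0,0,0,0.69],
    [0,0,0,0,0,0,0.69]
  ]
}}

```text
time_s: 35.05
position: [0.5939, -0.088, 0.1285]
tool_rot: [[-0.88, -0.469, -0.069], [-0.468, 0.883, -0.036], [0.078, 0.0, -0.997]]
ft_force: [-0.3, 0.4, -1.3]
grip_width: 0.0591
gripper_force: 9.3
```

Request:
{"name": "apply_moves", "arguments": {
  "series": [
    [0.3,0,-4,0,0,0,0.69],
    [0.5,0,-6,0,0,0,0.69],
    [1,0,-15,0,0,0,0.69],
    [2,0,-25,0,0,0,0.69],
    [2,0,-25,0,0,0,0.69],
    [6,20,0,0,0,0,0.69],
    [8,30,0,0,0,0,0.69],
    [8,35,0,0,0,0,0.69],
    [8,35,0,0,0,0,0.69],
    [8,30,0,0,0,0,0.69],
    [6,20,0,0,0,0,0.69],
    [0,0,0,0,0,0,0.69]
  ]
}}

```text
time_s: 36.55
position: [0.4751, 0.042, 0.2079]
tool_rot: [[-0.88, -0.47, -0.068], [-0.469, 0.883, -0.037], [0.077, -0.001, -0.997]]
ft_force: [-0.0, -1.4, -1.6]
grip_width: 0.0589
gripper_force: 9.4
```

Run:
```python
from s import *
print(o["gripper_force"])
t=get_image("top"); C=cloud(t); m=ringmask(t)
print("\n".join("".join("#" if x else "." for x in r) for r in m[120:172,370:425]))
k=(np.hypot(C[...,0]-.56,C[...,1]+.1035)<.045)&m.astype(bool)&(C[...,2]>.055)&(C[...,2]<.075)
q=C[k]; print("ring",len(q),np.median(q,0).round(4))
if len(q)>10:
    A=np.c_[q[:,:2]-q[:,:2].mean(0),np.ones(len(q))]; print(np.linalg.lstsq(A,q[:,2],rcond=None)[0].round(3))
for z in(.056,.066,.088): pass
```

```text
36.55 [0.4751 0.042  0.2079] [  -7.6   16.3   81.8   -2.6   85.5 -125.4] [-0.02 -1.41 -1.6 ] 0.0589
9.414485654560849
..............#########...#............................
...............########...#...#....#...................
...............####..##...#............................
................###...#................................
................###.......###..............#...........
.................###.##.######...............#.........
.................########...###...##...........##......
.................###..###....##..####..............#...
..................##..###....##...###................#.
..................#########.###..................######
..................################...............######
..................#####...####.....#............#######
..................####....##....................#######
..................####...#........................#####
..................####.##..........................####
..................######.............................##
...................#####...............................
..................#####.......
[... 1287 characters left out ...]
...###........#####.......
..............##...#...................##..###.#.......
.............#######...................#######.#.......
............########..##...........##..#####..#........
............############..##...##..#######....#........
...........##################.##########.##............
...........############################......#.........
............########################.###...............
...............#################.##########............
..................#############..##########............
.....................#######################...........
......................######################...........
ring 161 [ 0.5518 -0.0941  0.0633]
[-0.032  0.022  0.064]
```

```bash
python3 - <<'E'
from s import *
G=np.array([.5661,.2289,.0689]); pre=G+.095*pz
plan(R,p,R,pre); plan(R,p,Rg2,p); print(pre)
t=get_image("top"); print("ring centre by outer edges",onplane(t,[(400,141.2)],.064))
E
python3 tip.py
```

```text
36.6 [0.4758 0.0414 0.2077] [  -7.7   16.3   81.7   -2.6   85.5 -125.4] [-0.16  0.44 -1.49] 0.0589
shift mm [-136.6  155.2   46. ] | 211.8  turn deg [0. 0. 0.] | 0.0
shift mm [0. 0. 0.] | 0.0  turn deg [  9.46 -32.8   41.87] | 54.0
[0.52007175 0.24063245 0.15117241]
ring centre by outer edges [[ 0.56209928 -0.10643543  0.064     ]]
36.65 [0.476  0.041  0.2074] [  -7.7   16.4   81.7   -2.6   85.5 -125.4] [-0.1  -0.62 -0.44] 0.0595
9.413143240381032
scene -60 64 x [-5.  7. 12.] y [-33.  45.]
scene -52 68 x [-6.  7. 12.] y [-35.  43.]
scene -44 57 x [-6.  8. 12.] y [-30.  42.]
scene -36 47 x [-5.  5. 11.] y [-30.  38.]
scene -28 24 x [-3.  5.  8.] y [-19.  20.]
scene -20 50 x [-3.  5.  8.] y [-17.  23.]
scene -12 65 x [-5.  8. 12.] y [-18.  25.]
scene -4 32 x [-5.  9. 12.] y [-13.  25.]
scene 4 16 x [ 2.  9. 10.] y [-10.  17.]
scene 12 23 x [-4.  6.  9.] y [-9. 17.]
scene 20 33 x [-3.  6. 10.] y [-13.  17.]
scene 28 23 x [-2.  6.  9.] y [-12.  17.]
scene 36 26 x [-2.  6. 10.] y [-10.  18.]
scene 44 31 x [-3.  5. 10.] y [-9. 16.]
scene 52 17 x [0. 6. 9.] y [-14.  16.]
scene 60 4 x [2. 3. 5.] y [-11.  14.]
```

Request:
{"name": "apply_moves", "arguments": {
  "series": [
    [0,0,-30,0,0,0,0.69],
    [0,0,0,1.58,-5.47,6.98,0.69],
    [0,0,0,1.58,-5.47,6.98,0.69],
    [0,0,0,1.58,-5.47,6.98,0.69],
    [0,0,0,1.58,-5.47,6.98,0.69],
    [0,0,0,1.58,-5.47,6.98,0.69],
    [0,0,0,1.58,-5.47,6.98,0.69],
    [0,45,0,0,0,0,0.69],
    [0,50,0,0,0,0,0.69],
    [0,50,0,0,0,0,0.69],
    [0,45,0,0,0,0,0.69],
    [0,0,0,0,0,0,0.69]
  ]
}}

```text
time_s: 38.2
position: [0.5255, 0.2287, 0.2362]
tool_rot: [[-0.84, 0.245, 0.483], [0.212, 0.969, -0.123], [-0.498, -0.001, -0.867]]
ft_force: [0.1, -0.3, -1.5]
grip_width: 0.059
gripper_force: 9.4
```

Run:
```python
from s import *
G=np.array([.5661,.2289,.0689]); pre=G+.095*pz
plan(R,p,Rg2,pre); print((p-seat)@pz)
```

```text
38.2 [0.5255 0.2287 0.2362] [ 19.8  13.7  87.  -19.8  55.5 -48.2] [ 0.08 -0.25 -1.47] 0.059
shift mm [49.5 10.3 69.6] | 86.0  turn deg [ 0.02 -0.1   0.1 ] | 0.1
0.1623031990908727
```

Request:
{"name": "apply_moves", "arguments": {
  "series": [
    [25,5,15,0,0,0,0.69],
    [24.5,5.3,20,0,0,0,0.69],
    [0,0,22,0,0,0,0.69],
    [0,0,12,0,0,0,0.69],
    [0,0,0,0,0,0,0.69],
    [0,0,0,0,0,0,0.69]
  ]
}}

```text
time_s: 38.95
position: [0.5193, 0.2385, 0.1532]
tool_rot: [[-0.839, 0.248, 0.484], [0.215, 0.969, -0.124], [-0.5, 0.0, -0.866]]
ft_force: [0.2, 0.2, -1.2]
grip_width: 0.0589
gripper_force: 9.4
```

```bash
python3 inst.py
python3 - <<'E'
from s import *
G=np.array([.5661,.2289,.0689]); plan(R,p,Rg2,G)
E
```

```text
38.95 [0.5193 0.2385 0.1532] [ 21.3  18.9  94.9 -24.9  43.8 -39.7] [ 0.25  0.18 -1.18] 0.0589
-10 252 x [-25. -13.  19.] y [-34.  36.]
-4 74 x [-24.  -7.  15.] y [-33.  34.]
38 7 x [-13. -11.  -5.] y [-14.  13.]
44 6 x [-13. -11.  -4.] y [-14.  14.]
50 4 x [-12. -12.  -5.] y [-5. 12.]
56 8 x [-12. -11. -10.] y [-13.  14.]
62 5 x [-11. -11. -11.] y [-13.  12.]
68 6 x [-12. -11. -10.] y [-13.  15.]
74 8 x [-11. -11. -10.] y [-13.  12.]
80 5 x [-11. -10. -10.] y [-11.  12.]
92 12 x [-13. -12. -11.] y [-11.  19.]
98 35 x [-13. -10.  -8.] y [-22.  21.]
104 72 x [-12.  -5.   4.] y [-14.  15.]
39.0 [0.5192 0.2386 0.1533] [ 21.3  18.9  94.9 -24.9  43.8 -39.7] [ 0.53  0.01 -2.4 ] 0.0585
shift mm [ 0.8  2.2 97. ] | 97.1  turn deg [ 0.    0.01 -0.07] | 0.1
```

Request:
{"name": "apply_moves", "arguments": {
  "series": [
    [-3,0,10,0,0,0,0.7],
    [0,0,15,0,0,0,0.7],
    [0,0,15,0,0,0,0.7],
    [0,0,10,0,0,0,0.7],
    [0,0,0,0,0,0,0.7]
  ]
}}

```text
time_s: 39.62
position: [0.5457, 0.2315, 0.1095]
tool_rot: [[-0.84, 0.248, 0.482], [0.215, 0.969, -0.124], [-0.498, -0.001, -0.867]]
ft_force: [-0.3, -0.8, -1.8]
grip_width: 0.0596
gripper_force: 9.3
```

Request:
{"name": "apply_moves", "arguments": {
  "series": [
    [0,0,12,0,0,0,0.7],
    [0,0,12,0,0,0,0.7],
    [0,0,10,0,0,0,0.7],
    [0,0,6,0,0,0,0.7],
    [0,0,0,0,0,0,0.7]
  ]
}}

```text
time_s: 40.25
position: [0.5651, 0.2268, 0.0755]
tool_rot: [[-0.84, 0.248, 0.483], [0.215, 0.969, -0.124], [-0.499, -0.0, -0.867]]
ft_force: [1.1, -0.3, -0.8]
grip_width: 0.06
gripper_force: 9.3
```

```bash
python3 inst.py|head -12
```

```text
40.25 [0.5651 0.2268 0.0755] [ 18.   27.9  95.7 -28.7  33.9 -36.8] [ 1.09 -0.32 -0.82] 0.06
-10 179 x [-25. -18.  -2.] y [-37.  35.]
-4 43 x [-23. -16.  -6.] y [-32.  31.]
2 7 x [-10.  -9.  -4.] y [-10.  22.]
8 24 x [-10.  -9.  -6.] y [-19.  19.]
14 37 x [-9. -6. -0.] y [-11.  18.]
20 6 x [-5. -4. -0.] y [ 0. 17.]
38 8 x [-10.  -9.  -5.] y [22. 33.]
44 6 x [-9. -7. -4.] y [17. 38.]
50 5 x [-9. -9. -5.] y [19. 39.]
56 9 x [-9. -9. -3.] y [21. 40.]
68 4 x [-10.  -9.  -8.] y [24. 35.]
```

Request:
{"name": "apply_moves", "arguments": {
  "series": [
    [0,0,4,0,0,0,0.7],
    [0,0,4,0,0,0,0.7],
    [0,0,0,0,0,0,0.7]
  ]
}}

```text
time_s: 40.67
position: [0.5687, 0.2263, 0.0701]
tool_rot: [[-0.839, 0.247, 0.485], [0.214, 0.969, -0.123], [-0.5, 0.001, -0.866]]
ft_force: [-7.7, 1.3, 8.6]
grip_width: 0.06
gripper_force: 17.6
```

Seated (contact force). Releasing and backing out.

Request:
{"name": "apply_moves", "arguments": {
  "series": [
    [0,0,-1,0,0,0,0.75],
    [0,0,0,0,0,0,0.9],
    [0,0,0,0,0,0,1],
    [0,0,0,0,0,0,1],
    [0,0,-15,0,0,0,1],
    [0,0,-25,0,0,0,1],
    [0,0,-40,0,0,0,1],
    [0,0,-50,0,0,0,1],
    [0,0,-50,0,0,0,1],
    [20,-40,0,0,0,0,1],
    [20,-40,0,0,0,0,1],
    [0,0,0,0,0,0,1]
  ]
}}

```text
time_s: 42.18
position: [0.4255, 0.178, 0.2061]
tool_rot: [[-0.84, 0.249, 0.483], [0.215, 0.969, -0.124], [-0.499, -0.0, -0.867]]
ft_force: [0.7, 0.8, -0.1]
grip_width: 0.0853
gripper_force: 0.0
```

```bash
python3 inst.py
python3 - <<'E'
from s import *
s=get_image("scene"); C=cloud(s); m=ringmask(s).astype(bool)
k=(np.hypot(C[...,0]-.56,C[...,1]+.1035)<.05)&(C[...,2]>.05)&(C[...,2]<.072)&m; q=C[k]; print("ring scene",len(q),np.median(q,0).round(4) if len(q) else "")
t=get_image("top"); C=cloud(t); m=ringmask(t).astype(bool)
D=np.hypot(C[...,0]-.56,C[...,1]+.104)
k=(D<.05)&(C[...,2]>.054)&(C[...,2]<.074); print("\n".join("".join(("#" if m[i,j] else "o") if k[i,j] else "." for j in range(375,425)) for i in range(120,160)))
E
```

```text
42.175 [0.4255 0.178  0.2061] [ 17.5   4.1 104.6 -21.1  47.2 -47. ] [ 0.69  0.78 -0.1 ] 0.0853
-10 238 x [-24. -12.  24.] y [-34.  35.]
-4 77 x [-26. -16.  21.] y [-31.  32.]
2 31 x [-15. -13.   4.] y [-19.  19.]
8 59 x [-14.  -7.   0.] y [-16.  12.]
14 17 x [-12.  -6.   1.] y [-16.  12.]
20 9 x [-11.  -5.  -1.] y [-16.  15.]
26 30 x [-17. -10.   0.] y [-37.  33.]
32 20 x [-17. -10.   0.] y [-28.  36.]
38 17 x [-19. -14.  -0.] y [-23.  22.]
44 11 x [-19. -12.  -1.] y [-23.  24.]
50 7 x [-19. -18.  -3.] y [-26.  23.]
56 9 x [-19. -15.  -6.] y [-24.  30.]
62 9 x [-21. -10.  -6.] y [-29.  21.]
68 22 x [-20. -14.  -3.] y [-28.  30.]
74 44 x [-20. -10.  -2.] y [-30.  29.]
blue 85 [[-21.0, -30.0, 29.0], [-14.0, 24.0, 72.0], [-3.0, 33.0, 79.0]]
42.225 [0.4272 0.179  0.2068] [ 17.6   4.3 104.4 -21.1  47.2 -46.9] [0.14 0.91 0.37] 0.0855
ring scene 0 
..................................................
..................................................
..................................................
..................................................
.....................##...................
[... 1093 characters left out ...]
###...................##.............
..............###.................##..............
.............####................###..............
..............#####.............###...............
...............####............###................
...............o######.......####.................
.................###############..................
..................############o...................
....................oo######o.....................
..................................................
..................................................
..................................................
..................................................
..................................................
```

```bash
python3 inst.py | tail -3; python3 -c "
from rig import env
print(env.close_job())"
```

```text
68 19 x [-20. -15.  -3.] y [-31.  31.]
74 47 x [-20. -11.  -2.] y [-29.  30.]
blue 87 [[-20.0, -30.0, 31.0], [-14.0, 22.0, 72.0], [-3.0, 33.0, 79.0]]
the job is handed in; nothing more can be done
None
```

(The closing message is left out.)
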